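# Change over the two wash jars of a chromatograph's wash station

## Task

Swap the two jars: the one standing in the wash station's bay, under the clear guard, goes into the white spill tray, and the one in the tray goes into the bay, slid back until it has pushed the blue button at the rear fully in. Handle the glass gently, keep the jars upright, do not ram the guard, and leave the other things on the bench where they are; both jars must end standing free, flat on their floors.

Things in the scene. Friction and masses are not known exactly. Their poses are not given: they have to be found in the camera images.
- amber_jar_center (a point): AMBER jar: brown glass, white paper band, blue cap. 80 mm high: straight glass wall 54 mm in diameter up to 61 mm, then a 48 mm cap, 16 mm high. 0.15 to 0.3 kg; weight and friction vary. The point lies on its axis half-way up, 40 mm above its bottom
- clear_jar_center (a point): PALE jar: grey-blue glass, white paper band, orange cap. 80 mm high: straight glass wall 54 mm in diameter up to 61 mm, then a 48 mm cap, 16 mm high. 0.15 to 0.3 kg; weight and friction vary. The point lies on its axis half-way up, 40 mm above its bottom
- amber_jar: the same amber jar; origin at the centre of its underside, z up its axis. Starts upright in the bay or in the tray (varies)
- clear_jar: the same pale jar; origin at the centre of its underside, z up its axis. Starts upright in the place the amber one does not have
- bay: wash station, fixed. Origin: centre of its base's underside; z up; +x from the open front to the rear wall, away from the robot (within 0.25 rad of world x). Base 150 (x) by 110 (y) mm, sides open. A jar starts here with its axis at x -34 to -25 mm, y within 3 mm. It stands left or right of the robot, the tray on the other side, y 0.14 to 0.20 m off the centre line
- bay_floor (a point): centre of the bay floor, 8 mm above the bench, straight above the station's origin, same axes. The jar stands between two rails along x, 12 mm high above the floor, inner faces at y +-36 mm; front open
- guard_edge (a point): middle of the front lower edge of the clear guard roof (edged in blue), 12 mm before the station's origin (x = -12), 215 mm above the bench. The roof, 130 mm wide, runs back to the clear rear wall (x +70 to +75, 220 high). It bars a gripper from straight above; one tilted 30 degrees or more, pointing forward and down along the bay's +x, reaches a jar under it
- button (a joint): travel (m) of the round blue button, 16 mm wide, at the bay's rear, on y = 0, 34 mm above the bench: 0 = out, 0.008 = fully in (hard end). Its spring (0.09 to 0.33 N) is weaker than a standing jar's friction. The white stop block carrying it is set at an unknown depth: with the button fully in, the jar's axis is somewhere from x -12 to +12 mm of the bay: feel for it
- tray: white square spill tray, fixed, 94 by 94 mm outside, 18 mm high, walls 5 mm (84 by 84 inside), inner floor 8 mm above the bench. Origin: centre of its underside, z up, x and y parallel to its walls. A jar starts here within 5 mm of the centre. The bench between tray and bay, 0.55 m ahead of the robot on its centre line, is free and can take a jar for a while
- beaker: bystander: small open glass beaker, 52 mm wide, 70 mm high, beyond the free spot, about 0.69 m ahead; origin at the centre of its underside
- vial_rack: bystander: metal block 50 by 110 mm with ten green-capped vials, 50 mm high, about 0.78 m ahead; origin at the centre of its underside
- reagent_bottle: bystander: white bottle with red cap, 52 mm wide, 110 mm high, far left (y about 0.37); origin at the centre of its underside
- timer: bystander: flat grey timer 70 by 60 by 20 mm, far right (y about -0.37); origin at the centre of its underside
Mind the look-alikes: they are no part of the job. What is shaped like the clear_jar but pink is not meant.

How it is judged:
By the outcome, as a careful person would: the job done as asked, in the order asked, and still so for the second after the job is handed in, with the robot touching nothing.
It also fails if it takes over 72 s, if anything falls off the work surface, if the arm or the gripper's body presses on something with over 40 N, if the wrist force passes 120 N, or if a joint passes its speed limit or range.

## Robot

A 6-joint arm with a two-finger parallel gripper is mounted at the origin on the work surface. World frame = base frame: x ahead of the robot, y to its left, z up, the work surface at z = 0. Lengths are in m, angles in rad, forces in N, time in s.
With the tool pointing down it reaches from about 0.425 to 1.125 m from the base axis. Payload 14.9 kg.
Tool frame: the origin (TCP) lies at the centre of the arm's flange, where the gripper is bolted on; the fingertips stand 191 mm ahead of it and the grasp point (between the pads) lies 172 mm ahead of it (finger_overhang is the distance from the TCP to the fingertips, in m); z points along the fingers, y is the direction in which the jaws open and shut (so a half turn about z gives the same grasp; the last joint's range is limited). The gripper opens to 91 mm and grips with 3 to 60 N. Pads are 32 mm wide; open, the fingers measure 118 mm over their backs; the gripper's body (76 mm by 178 mm) begins 60 mm behind the grasp point.
Start: joints at [1.081, 0.379, 1.734, -0, 1.028, -0.033], TCP at [0.309, 0.628, 0.405] pointing down, gripper open.
Joint ranges: [-2.77, 2.77], [-0.74, 2.19], [0, 2.66], [-1.06, 4.2], [0.31, 2.87], [-3.08, 3.08]. Speed limits (rad/s): [1.89, 1.89, 2.39, 3.14, 3.14, 3.14].

## Interface

Orientations are given as [roll, pitch, yaw] about the fixed x, y, z axes, in that order (R = Rz(yaw) Ry(pitch) Rx(roll)).
In Python, from plant import observe, get_image, sign_off, finger_overhang gives the robot as it stands.
- The arm moves only by the tool play_rows, never from a script. Its argument "plan" is a list of rows, each an object with "delta_pos": the shift along the tool's x, y, z in m, a list of three; "twist": the turn about the tool's z in rad. A call has exactly 5 rows; each row shifts and turns the commanded pose from where the row before left it, along the tool's axes as they then stand; what a row does not reach is not made up. A row lasts 1/10 s, in which the tool goes at most 50 mm and 8.59 degrees, less where a joint would pass 70% of its speed; a pose out of reach is approached as far as the arm can. A call is refused whole if a number of a shift passes 0.05 or a number of a turn 0.15, either way. A call with a gripper value outside its range is refused whole. "fingers" is the gripper command: -1 is shut, 1 is fully open, values between are in proportion, set as the call begins (left out, the last holds). The fingers move at their own pace and stop on an object; the grip force is fixed at half the most. Time passes only in rows, so rows that do not move let the fingers close, or fill a call up. It gives the time, the measured TCP pose, the force and the opening at its end, in the units of the state.
- observe(): the state, without advancing time (a new reading comes with each control period).
- get_image(name): name is "scene" or "top" or "wrist"; returns a dict with "img" (480x640x3 uint8, red, green, blue), "camera_matrix" (3x3 intrinsics, pixels), "extrinsics" (4x4, takes a point from camera to world coordinates). Camera axes: x right, y down, z forward; pixel columns grow to the right and rows downward; lengths in m; the calibration is good to about 2 mm. A picture is of the moment at which its call begins. There is no depth.
- sign_off(): hands the job in, once; it reports no verdict.
The state is a dict: "time": time; "joints": joint angles; "qvel": joint speeds; "tau": joint torques, N m; "ee_pos": TCP position; "eef_rot": TCP orientation; "ft_force": force on the tool from outside, world axes, zero at the start; "moment": the same for the moment, N m; "width": finger opening in m.
Only numpy, scipy, OpenCV 4.12 (cv2) and the standard library are available. Lean on these libraries where they do the work, as an engineer would, in place of code of your own. Each camera call takes 0.05 s, during which the arm holds its last target.

## Working session

There is one attempt and no reset: what is moved stays moved. The work goes in short steps, Python scripts to look and compute and a tool call to move; the robot and the scene stay as the last step left them, time stands still between calls to the robot, and variables do not carry over. Pictures are saved under pics/ and viewed, and the job is handed in when it is done.

Besides the shell and the picture viewer there is one more tool, called after "Request:" as a command line: name --argument value ..., lists and objects as JSON in quotes. play_rows: Moves the arm, as the interface text tells. Its arguments: {"type":"object","properties":{"plan":{"type":"array"},"fingers":{"type":"number"}},"required":["plan"]}

```bash
mkdir -p pics; ls -la; cat > h.py <<'E'
import numpy as np, cv2
from plant import observe,get_image,sign_off,finger_overhang
def snap(n,tag):
    d=get_image(n); cv2.imwrite(f'pics/{tag}.png',cv2.cvtColor(d['img'],cv2.COLOR_RGB2BGR)); np.savez(f'pics/{tag}.npz',**d); return d
def load(tag): return np.load(f'pics/{tag}.npz')
def ray(d,u,v,z):
    K,E=d['camera_matrix'],d['extrinsics']; r=E[:3,:3]@np.linalg.solve(K,[u,v,1.]); c=E[:3,3]
    return c+r*(z-c[2])/r[2]
def proj(d,p):
    K,E=d['camera_matrix'],d['extrinsics']; q=K@(E[:3,:3].T@(np.array(p)-E[:3,3])); return q[:2]/q[2]
E
python3 - <<'E'
from h import *
np.set_printoptions(precision=4,suppress=True)
print(observe(), finger_overhang)
for n in ['scene','top','wrist']:
    d=snap(n,n+'0'); print(n,d['extrinsics'],d['camera_matrix'])
E
```

```text
total 12
drwxr-xr-x  3 agent agent 4096 Dec  7 13:58 .
drwxr-xr-x 23 root  root  4096 Dec  7 13:57 ..
drwxr-xr-x  2 agent agent 4096 Dec  7 13:58 pics
{'time': 0.0, 'joints': array([ 1.0807,  0.3794,  1.7348,  0.    ,  1.0285, -0.0333]), 'qvel': array([-0.0004,  0.0009,  0.0012,  0.0001, -0.0011, -0.0017]), 'tau': array([ -0.0011, -76.3715, -43.4371,   0.065 ,   0.0424,  -0.0001]), 'ee_pos': array([0.3087, 0.6281, 0.4041]), 'eef_rot': array([-3.1405, -0.    ,  2.6848]), 'ft_force': array([-1.1956, -0.4086, -0.1836]), 'moment': array([-0.0261, -0.0179, -0.0082]), 'width': 0.09145204681070859} 0.1908
scene [[-0.9914  0.0933 -0.0917  0.7184]
 [ 0.1305  0.7548 -0.6429  0.6921]
 [ 0.0092 -0.6493 -0.7605  0.934 ]
 [ 0.      0.      0.      1.    ]] [[478.5616   0.     326.815 ]
 [  0.     478.5616 241.9183]
 [  0.       0.       1.    ]]
top [[ 0.0291 -0.9945  0.1001  0.503 ]
 [-0.9996 -0.0285  0.0076  0.0113]
 [-0.0047 -0.1003 -0.9949  1.4798]
 [ 0.      0.      0.      1.    ]] [[578.8618   0.     315.8839]
 [  0.     578.8618 242.6502]
 [  0.       0.       1.    ]]
wrist [[ 0.4405  0.8667  0.2342  0.2429]
 [ 0.8978 -0.4249 -0.1161  0.6604]
 [-0.0011  0.2614 -0.9652  0.3842]
 [ 0.      0.      0.      1.    ]] [[354.1602   0.     319.6976]
 [  0.     354.1602 242.3585]
 [  0.       0.       1.    ]]
```

View pics/scene0.png

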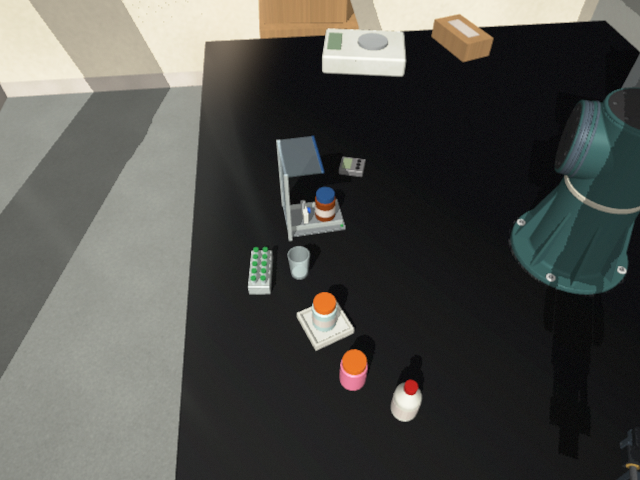

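View pics/top0.png

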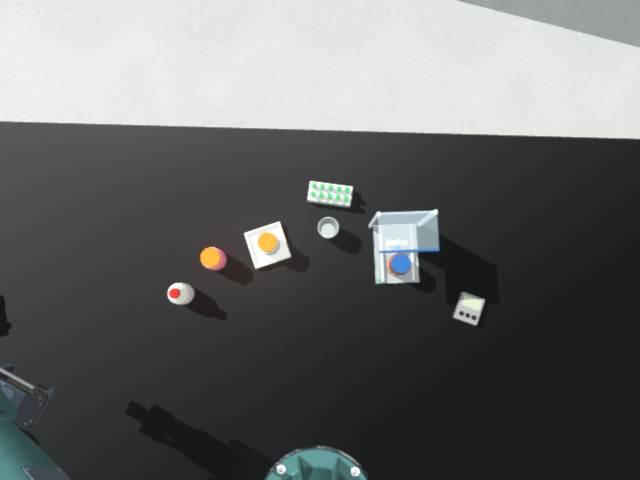

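View pics/wrist0.png

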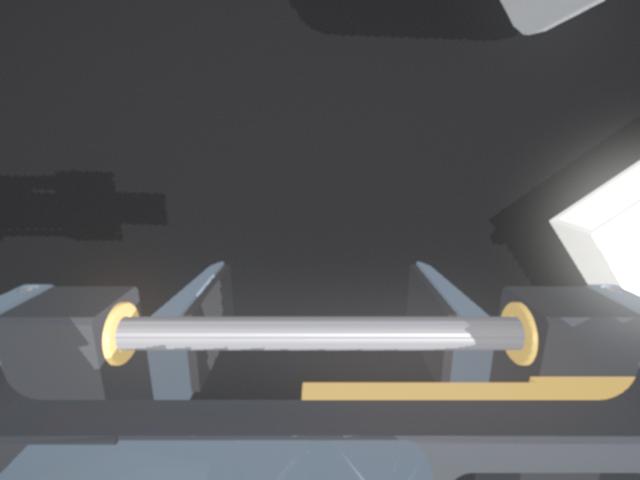

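```bash
python3 - <<'E'
from h import *
np.set_printoptions(precision=4,suppress=True)
d=load('top0')
im=cv2.cvtColor(d['img'],cv2.COLOR_RGB2BGR)
cv2.imwrite('pics/topbay.png',cv2.resize(im[195:300,360:460],None,fx=7,fy=5.7,interpolation=cv2.INTER_CUBIC)[:600,:800])
cv2.imwrite('pics/toptray.png',cv2.resize(im[210:280,230:300],None,fx=8,fy=8,interpolation=cv2.INTER_CUBIC))
s=cv2.cvtColor(load('scene0')['img'],cv2.COLOR_RGB2BGR)
cv2.imwrite('pics/scbay.png',cv2.resize(s[130:240,270:370],None,fx=5.4,fy=5.4,interpolation=cv2.INTER_CUBIC))
for n,u,v,z in [('ambcap',400.5,264,.088),('palecap',268.5,242.5,.088),('pinkcap',212,258,.08),('beak',328,228,.07),('bottle',175,294,.11),('guardL',379,251,.215),('guardR',439,250,.215),('baseFL',375,284,.008),('baseFR',418,283,.008)]:
    print(n,ray(d,u,v,z))
E
```

```text
ambcap [ 0.5974 -0.1831  0.088 ]
palecap [0.6402 0.1364 0.088 ]
pinkcap [0.5993 0.2728 0.08  ]
beak [ 0.6819 -0.0067  0.07  ]
bottle [0.5096 0.3505 0.11  ]
guardL [ 0.6159 -0.1179  0.215 ]
guardR [ 0.6219 -0.2492  0.215 ]
baseFL [ 0.5501 -0.1305  0.008 ]
baseFR [ 0.5558 -0.2393  0.008 ]
```

View pics/topbay.png

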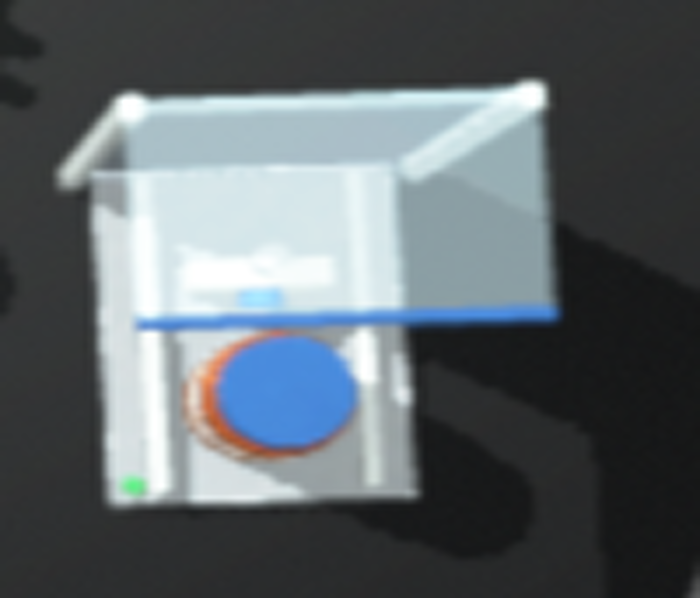

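View pics/scbay.png

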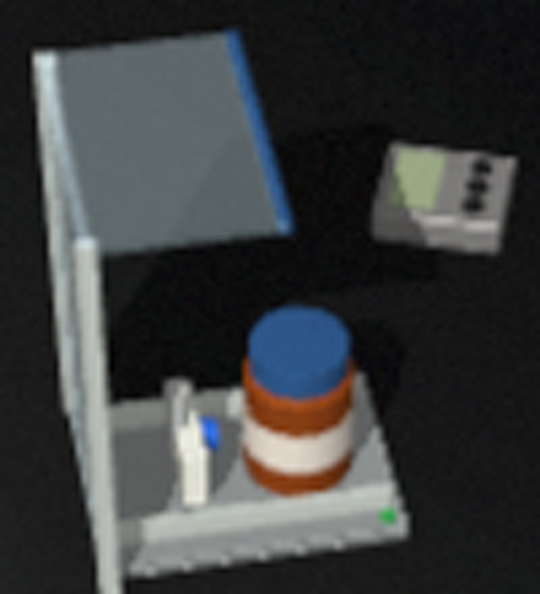

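```bash
python3 - <<'E'
from h import *
np.set_printoptions(precision=4,suppress=True)
d=load('top0');s=load('scene0')
o=np.array([.6295,-.182]);y=.05;R=np.array([[np.cos(y),np.sin(y)],[-np.sin(y),np.cos(y)]])
f=lambda p:R@(p[:2]-o)*1000
b=ray(d,360+262/7,195+306/5.7,.036);print('button front top',b,f(b))
b=ray(d,360+262/7,195+290/5.7,.042);print('button rear top',b,f(b))
for k in [(180,290),(335,283),(180,255)]:
  for z in [.03,.05]:
    b=ray(d,360+k[0]/7,195+k[1]/5.7,z);print(k,z,f(b))
# scene: button front edge
for k in [(219,432),(205,418),(205,448)]:
    b=ray(s,270+k[0]/5.4,130+k[1]/5.4,.034);print('sc',b,f(b))
def tri(a,b):
    def r(d,u,v):
        K,E=d['camera_matrix'],d['extrinsics']; q=E[:3,:3]@np.linalg.solve(K,[u,v,1.]); return E[:3,3],q/np.linalg.norm(q)
    c1,d1=r(d,*a);c2,d2=r(s,*b)
    t=np.linalg.lstsq(np.c_[d1,-d2],c2-c1,rcond=None)[0]; p,q=c1+t[0]*d1,c2+t[1]*d2
    return (p+q)/2,np.linalg.norm(p-q)
for n,a,b in [('guardL',(360+137/7,195+323/5.7),(270+290/5.4,130+230/5.4)),('guardR',(360+556/7,195+314/5.7),(270+235/5.4,130+35/5.4)),('ambcap',(360+287/7,195+392/5.7),(270+299/5.4,130+338/5.4)),('button',(360+262/7,195+302/5.7),(270+215/5.4,130+428/5.4)),('palecap',(268.5,242.5),(324,301))]:
    p,e=tri(a,b);print(n,p,e,f(p))
E
```

```text
button front top [ 0.639  -0.1822  0.036 ] [ 9.5185 -0.6456]
button rear top [ 0.6455 -0.1813  0.042 ] [16.0175 -0.0601]
(180, 290) 0.03 [17.7516 27.7038]
(180, 290) 0.05 [15.8975 30.0721]
(335, 283) 0.03 [ 19.667  -28.0326]
(335, 283) 0.05 [ 17.7865 -24.8954]
(180, 255) 0.03 [33.2696 27.1924]
(180, 255) 0.05 [31.2015 29.5677]
sc [ 0.6379 -0.1831  0.034 ] [ 8.3297 -1.501 ]
sc [ 0.6436 -0.1934  0.034 ] [ 13.5496 -12.0706]
sc [ 0.6458 -0.1732  0.034 ] [16.6882  7.9767]
guardL [ 0.6132 -0.1187  0.2168] 0.002232035818616938 [-13.0755  63.9889]
guardR [ 0.6209 -0.2492  0.2188] 0.0010150715123185949 [-11.9772 -66.729 ]
ambcap [ 0.5984 -0.1841  0.0911] 0.001295942992215333 [-31.2019  -0.4931]
button [ 0.6402 -0.1817  0.0385] 0.0006595807116828267 [10.74   -0.2698]
palecap [0.642  0.1363 0.0846] 0.0029144287681071436 [ 28.3496 317.3165]
```

Request:
play_rows --plan '[{"delta_pos": [0,0,0],"twist": -0.13},{"delta_pos": [0,0,0],"twist": -0.13},{"delta_pos": [0,0,0],"twist": -0.13},{"delta_pos": [0,0,0],"twist": -0.117},{"delta_pos": [0,0,0],"twist": 0}]' --fingers 1

```text
time: 0.65
ee_pos: [0.3087, 0.6282, 0.4045]
eef_rot: [-3.141, -0.0, -3.089]
ft_force: [0.4, 0.6, -1.3]
width: 0.0913
```

Request:
play_rows --plan '[{"delta_pos": [-0.03,-0.03,0],"twist": 0},{"delta_pos": [-0.03,-0.03,0],"twist": 0},{"delta_pos": [-0.03,-0.03,0],"twist": 0},{"delta_pos": [-0.03,-0.03,0],"twist": 0},{"delta_pos": [-0.01,-0.04,0],"twist": 0}]'

```text
time: 1.15
ee_pos: [0.4487, 0.4741, 0.4048]
eef_rot: [3.141, 0.001, -3.096]
ft_force: [1.3, 0.1, -0.6]
width: 0.0914
```

Request:
play_rows --plan '[{"delta_pos": [0,-0.04,0],"twist": 0},{"delta_pos": [0,-0.045,0],"twist": 0},{"delta_pos": [0,-0.045,0],"twist": 0},{"delta_pos": [0,-0.045,0],"twist": 0},{"delta_pos": [0,-0.045,0],"twist": 0}]'

```text
time: 1.65
ee_pos: [0.4574, 0.2535, 0.4047]
eef_rot: [-3.142, 0.0, -3.095]
ft_force: [1.4, -0.3, -0.0]
width: 0.0912
```

Request:
play_rows --plan '[{"delta_pos": [0,-0.045,0],"twist": 0},{"delta_pos": [0,-0.045,0],"twist": 0},{"delta_pos": [0,-0.045,0],"twist": 0},{"delta_pos": [0,-0.045,0],"twist": 0},{"delta_pos": [0,-0.045,0],"twist": 0}]'

```text
time: 2.15
ee_pos: [0.4686, 0.0288, 0.4049]
eef_rot: [-3.142, 0.001, -3.095]
ft_force: [1.0, 0.9, -0.2]
width: 0.0912
```

Request:
play_rows --plan '[{"delta_pos": [0,-0.04,0],"twist": 0},{"delta_pos": [0,-0.04,0],"twist": 0},{"delta_pos": [0,-0.04,0],"twist": 0},{"delta_pos": [0,-0.04,0],"twist": 0},{"delta_pos": [0,-0.04,0],"twist": 0}]'

```text
time: 2.65
ee_pos: [0.4787, -0.171, 0.4049]
eef_rot: [-3.141, 0.0, -3.096]
ft_force: [1.2, 0.5, -1.2]
width: 0.0909
```

Request:
play_rows --plan '[{"delta_pos": [0,-0.02,0],"twist": 0},{"delta_pos": [0,0,0],"twist": 0},{"delta_pos": [0,0,0],"twist": 0},{"delta_pos": [0,0,0],"twist": 0},{"delta_pos": [0,0,0],"twist": 0}]'

```text
time: 3.15
ee_pos: [0.48, -0.1883, 0.4048]
eef_rot: [3.142, -0.0, -3.091]
ft_force: [-0.2, -0.4, -0.3]
width: 0.0915
```

```bash
python3 - <<'E'
from h import *
for n in ['scene','top','wrist']: d=snap(n,n+'1')
print(observe()['ee_pos'],observe()['eef_rot'],d['extrinsics'])
E
```

```text
[ 0.4800756  -0.18861527  0.40481434] [-3.14154366e+00  1.60441462e-04 -3.09083379e+00] [[-5.14644053e-02  9.63912482e-01  2.61197515e-01  4.06775462e-01]
 [ 9.98674788e-01  4.95972443e-02  1.37397985e-02 -1.92493872e-01]
 [ 2.89286287e-04  2.61558483e-01 -9.65187586e-01  3.84785693e-01]
 [ 0.00000000e+00  0.00000000e+00  0.00000000e+00  1.00000000e+00]]
```

View pics/wrist1.png

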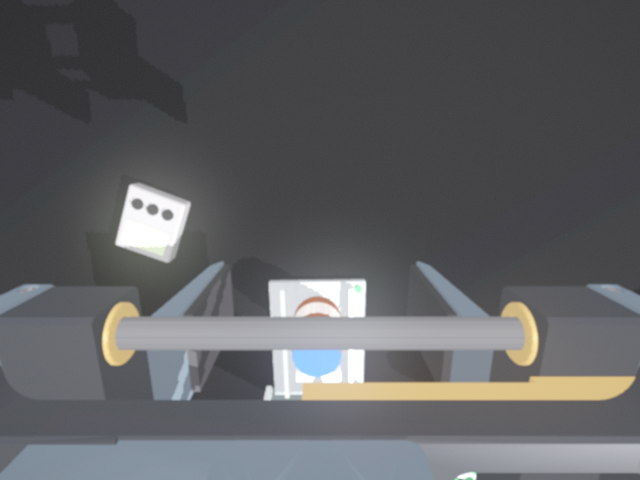

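View pics/scene1.png

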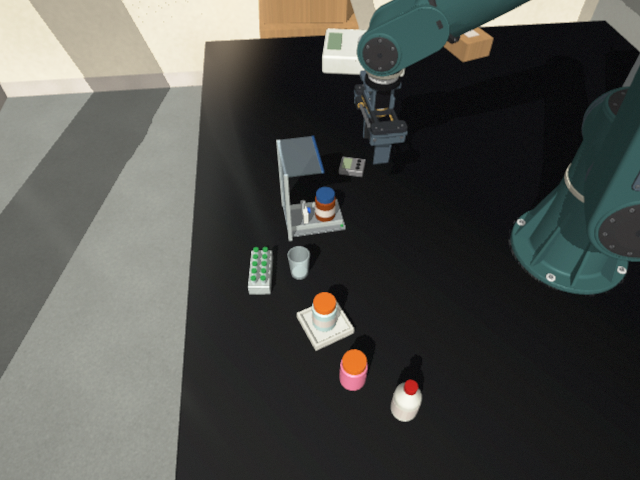

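```bash
python3 - <<'E'
from h import *
np.set_printoptions(precision=4,suppress=True)
s=load('scene1');im=cv2.cvtColor(s['img'],cv2.COLOR_RGB2BGR)
cv2.imwrite('pics/z1.png',cv2.resize(im[0:170,330:430],None,fx=3.5,fy=3.5,interpolation=cv2.INTER_CUBIC))
w=load('wrist1');im=cv2.cvtColor(w['img'],cv2.COLOR_RGB2BGR)
cv2.imwrite('pics/z2.png',cv2.resize(im[265:400,250:385],None,fx=4.4,fy=4.4,interpolation=cv2.INTER_CUBIC))
E
```

```text
(no output)
```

View pics/z1.png

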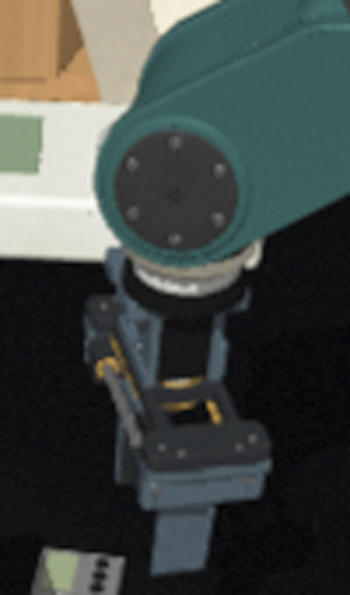

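View pics/z2.png

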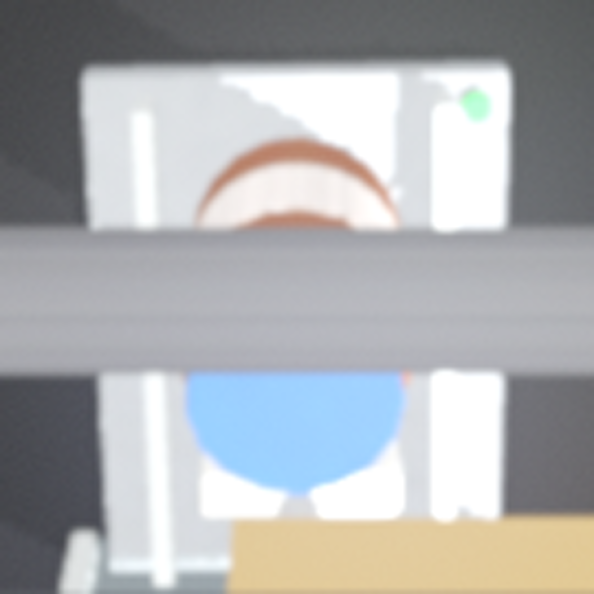

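```bash
python3 - <<'E'
from h import *
np.set_printoptions(precision=4,suppress=True)
w=load('wrist1')
P=lambda x,y,z:ray(w,250+x/4.4,265+y/4.4,z)
a,b=P(83,68,.008),P(511,66,.008)
print('base front',a,b,np.linalg.norm(a-b),(a+b)/2,'yaw',np.arctan2(b[1]-a[1],b[0]-a[0])-np.pi/2)
print('base side left',P(112,565,.008))
print('cap L',P(187,395,.088),'R',P(405,395,.088),'rear',P(297,494,.088))
print('jar front low',P(297,137,.069),P(297,137,.03))
print('glass L',P(197,215,.04),P(400,215,.04))
print('rail in L',P(152,112,.02),P(432,105,.02),P(171,585,.02))
E
```

```text
base front [ 0.5565 -0.2425  0.008 ] [ 0.5502 -0.1322  0.008 ] 0.11042083323290805 [ 0.5533 -0.1873  0.008 ] yaw 0.056360405029020955
base side left [ 0.7064 -0.2322  0.008 ]
cap L [ 0.5989 -0.2084  0.088 ] R [ 0.5965 -0.1614  0.088 ] rear [ 0.6224 -0.1834  0.088 ]
jar front low [ 0.546  -0.1874  0.069 ] [ 0.5631 -0.1867  0.03  ]
glass L [ 0.5804 -0.2101  0.04  ] [ 0.5779 -0.1609  0.04  ]
rail in L [ 0.5626 -0.2234  0.02  ] [ 0.5571 -0.1531  0.02  ] [ 0.7024 -0.2146  0.02  ]
```

Request:
play_rows --plan '[{"delta_pos": [0,0,0.03],"twist": 0},{"delta_pos": [0,-0.002,0.045],"twist": 0},{"delta_pos": [0,0,0.045],"twist": 0},{"delta_pos": [0,0,0.045],"twist": 0},{"delta_pos": [0,0,0.025],"twist": 0}]'

```text
time: 3.8
ee_pos: [0.4792, -0.1905, 0.2118]
eef_rot: [3.14, -0.003, -3.091]
ft_force: [1.3, -0.7, 0.7]
width: 0.0915
```

Request:
play_rows --plan '[{"delta_pos": [-0.02,0,0],"twist": 0},{"delta_pos": [-0.025,0,0],"twist": 0},{"delta_pos": [-0.02,0,0],"twist": 0},{"delta_pos": [-0.01,0,0],"twist": 0},{"delta_pos": [0,0,0],"twist": 0}]'

```text
time: 4.3
ee_pos: [0.5558, -0.1872, 0.2148]
eef_rot: [-3.141, 0.001, -3.091]
ft_force: [0.2, 0.2, 0.0]
width: 0.0912
```

```bash
python3 - <<'E'
from h import *
for n in ['scene','wrist']: d=snap(n,n+'2')
o=observe();print(o['ee_pos'],o['eef_rot'],o['ft_force'])
im=cv2.imread('pics/scene2.png')
cv2.imwrite('pics/z3.png',cv2.resize(im[60:250,260:420],None,fx=3.1,fy=3.1,interpolation=cv2.INTER_CUBIC))
E
```

```text
[ 0.55430254 -0.18720556  0.21455957] [ 3.14131933e+00 -7.02436670e-04 -3.09117497e+00] [-0.0063592   0.91739598 -0.43266682]
```

View pics/z3.png

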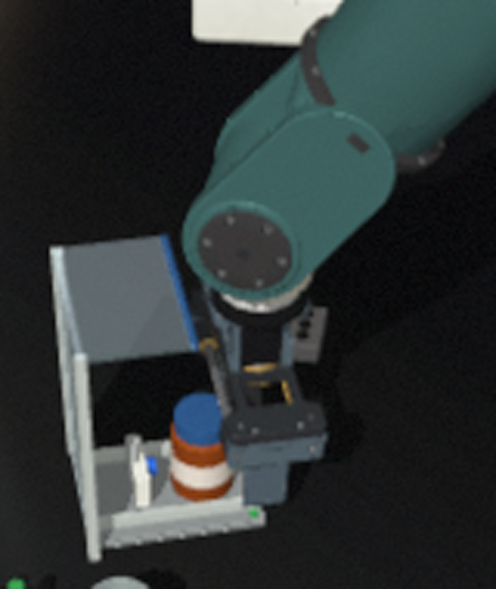

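View pics/wrist2.png

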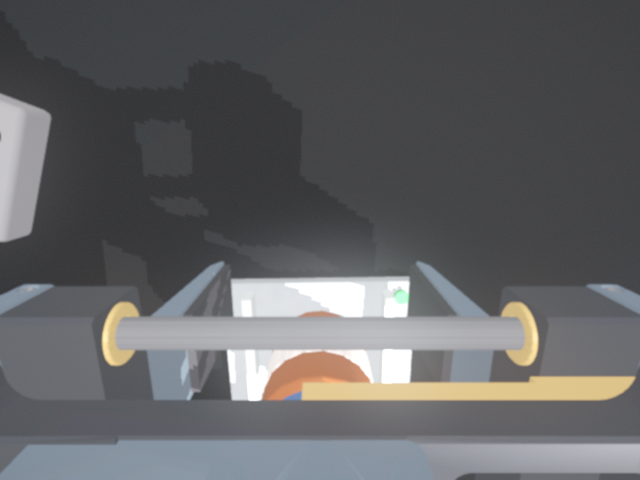

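Request:
play_rows --plan '[{"delta_pos": [-0.006,0,0],"twist": 0},{"delta_pos": [-0.006,0,0],"twist": 0},{"delta_pos": [-0.005,0,0],"twist": 0},{"delta_pos": [-0.003,0,0],"twist": 0},{"delta_pos": [0,0,0],"twist": 0}]'

```text
time: 4.9
ee_pos: [0.5754, -0.1864, 0.2147]
eef_rot: [-3.141, 0.0, -3.091]
ft_force: [-1.0, 0.0, 0.0]
width: 0.0911
```

```bash
python3 - <<'E'
from h import *
for n in ['scene','top','wrist']: d=snap(n,n+'3')
o=observe();print(o['ee_pos'],o['eef_rot'],o['ft_force'])
im=cv2.imread('pics/scene3.png')
a=cv2.resize(im[120:250,270:370],None,fx=4,fy=4,interpolation=cv2.INTER_CUBIC)
im=cv2.imread('pics/top3.png')
b=cv2.resize(im[170:300,350:450],None,fx=4,fy=4,interpolation=cv2.INTER_CUBIC)
cv2.imwrite('pics/z4.png',np.hstack([a,b]))
E
```

```text
[ 0.57480917 -0.18639669  0.21463349] [ 3.14147042e+00 -2.99951860e-04 -3.09138499e+00] [-0.3399345   0.42536832 -0.07384749]
```

View pics/z4.png

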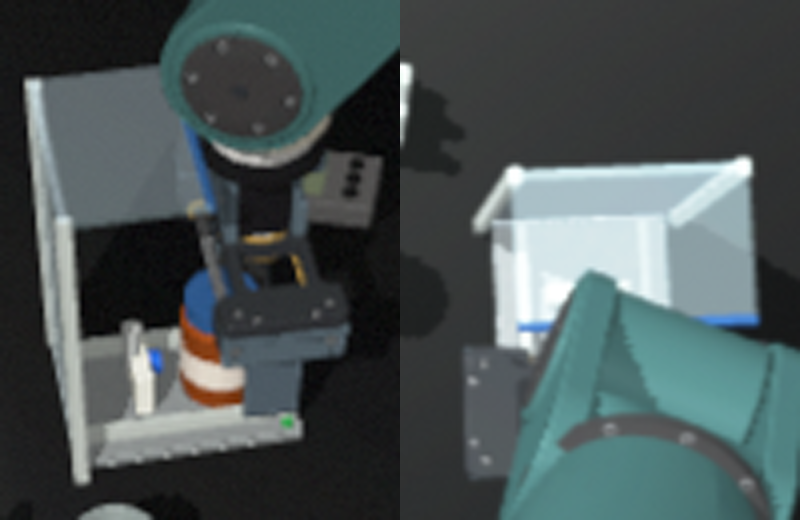

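Request:
play_rows --plan '[{"delta_pos": [-0.002,0,0],"twist": 0},{"delta_pos": [0,0,0],"twist": 0},{"delta_pos": [0,0,0],"twist": 0},{"delta_pos": [0,0,0],"twist": 0},{"delta_pos": [0,0,0],"twist": 0}]' --fingers -0.2

```text
time: 5.55
ee_pos: [0.5769, -0.1864, 0.2148]
eef_rot: [-3.142, 0.0, -3.091]
ft_force: [-0.1, 0.3, 0.0]
width: 0.0542
```

Request:
play_rows --plan '[{"delta_pos": [0,0,0],"twist": 0},{"delta_pos": [0,0,0],"twist": 0},{"delta_pos": [0,0,0],"twist": 0},{"delta_pos": [0,0,0],"twist": 0},{"delta_pos": [0,0,0],"twist": 0}]'

```text
time: 6.05
ee_pos: [0.577, -0.1864, 0.2147]
eef_rot: [-3.142, 0.0, -3.091]
ft_force: [0.1, -1.1, -0.3]
width: 0.0517
```

```bash
python3 - <<'E'
from h import *
for n in ['scene']: d=snap(n,n+'4')
o=observe();print(o)
im=cv2.imread('pics/scene4.png')
cv2.imwrite('pics/z5.png',cv2.resize(im[120:250,270:370],None,fx=4,fy=4,interpolation=cv2.INTER_CUBIC))
E
```

```text
{'time': 6.1, 'joints': array([-3.50820182e-01,  5.15511223e-01,  1.97245450e+00, -3.50824891e-06,
        6.53583365e-01, -1.97176393e+00]), 'qvel': array([-0.00012724, -0.00037211, -0.00031101,  0.00058944, -0.00060549,
        0.00188021]), 'tau': array([-2.60792964e-03, -7.32381177e+01, -2.90704268e+01, -5.49978402e-02,
        1.62522322e-01, -6.93220936e-03]), 'ee_pos': array([ 0.57698693, -0.18634208,  0.21475609]), 'eef_rot': array([-3.14157369e+00,  3.92736665e-05, -3.09144245e+00]), 'ft_force': array([ 0.15503119, -0.04797564, -0.17050312]), 'moment': array([ 0.00485186, -0.04750998, -0.0171046 ]), 'width': 0.051666748435374}
```

View pics/z5.png

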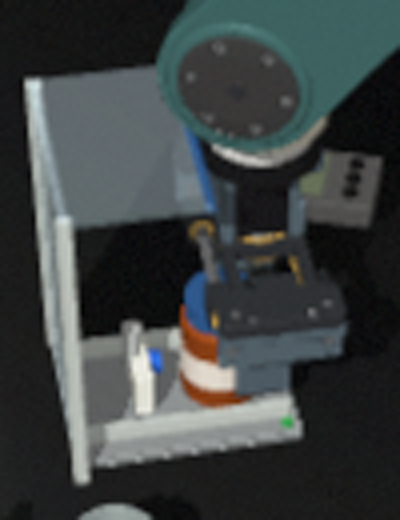

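Request:
play_rows --plan '[{"delta_pos": [0.003,0,0],"twist": 0},{"delta_pos": [0.004,0,0],"twist": 0},{"delta_pos": [0.005,0,0],"twist": 0},{"delta_pos": [0.004,0,0],"twist": 0},{"delta_pos": [0.003,0,0],"twist": 0}]'

```text
time: 6.6
ee_pos: [0.5575, -0.1873, 0.2147]
eef_rot: [3.142, -0.0, -3.091]
ft_force: [0.7, -0.3, -0.5]
width: 0.0517
```

```bash
python3 - <<'E'
from h import *
for n in ['scene','wrist']: d=snap(n,n+'5')
o=observe();print(o['ee_pos'],o['ft_force'],o['width'])
im=cv2.imread('pics/scene5.png')
cv2.imwrite('pics/z6.png',cv2.resize(im[120:250,270:370],None,fx=4,fy=4,interpolation=cv2.INTER_CUBIC))
E
```

```text
[ 0.55748031 -0.18729958  0.21475261] [-3.20785065  0.00936836  4.28705191] 0.052001440439590985
```

View pics/z6.png

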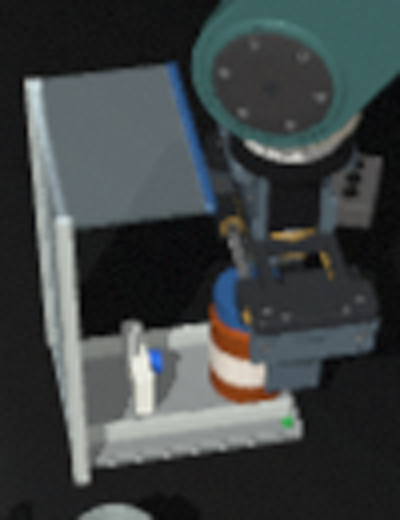

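Request:
play_rows --plan '[{"delta_pos": [0,0,0],"twist": 0},{"delta_pos": [0,0,0],"twist": 0},{"delta_pos": [-0.004,0,0],"twist": 0},{"delta_pos": [-0.006,0,0],"twist": 0},{"delta_pos": [-0.007,0,0],"twist": 0}]' --fingers 0.5

```text
time: 7.2
ee_pos: [0.5757, -0.1864, 0.2148]
eef_rot: [-3.142, 0.0, -3.091]
ft_force: [0.3, -0.0, -0.6]
width: 0.0685
```

Request:
play_rows --plan '[{"delta_pos": [0,0,0],"twist": 0},{"delta_pos": [0,0,0],"twist": 0},{"delta_pos": [0,0,0],"twist": 0},{"delta_pos": [0,0,0],"twist": 0},{"delta_pos": [0,0,0],"twist": 0}]' --fingers -0.2

```text
time: 7.7
ee_pos: [0.5748, -0.1864, 0.2146]
eef_rot: [3.141, -0.0, -3.091]
ft_force: [0.5, -0.1, -1.9]
width: 0.0531
```

Request:
play_rows --plan '[{"delta_pos": [0,0,0],"twist": 0},{"delta_pos": [0,0,0],"twist": 0},{"delta_pos": [0,0,0],"twist": 0},{"delta_pos": [0,0,0],"twist": 0},{"delta_pos": [0,0,0],"twist": 0}]'

```text
time: 8.2
ee_pos: [0.575, -0.1864, 0.2147]
eef_rot: [-3.142, -0.0, -3.091]
ft_force: [0.9, 0.3, -2.0]
width: 0.0529
```

Request:
play_rows --plan '[{"delta_pos": [0.003,0,-0.003],"twist": 0},{"delta_pos": [0.008,0,-0.004],"twist": 0},{"delta_pos": [0.015,0,-0.003],"twist": 0},{"delta_pos": [0.02,0,-0.005],"twist": 0},{"delta_pos": [0.015,0,-0.015],"twist": 0}]'

```text
time: 8.7
ee_pos: [0.5115, -0.1892, 0.2441]
eef_rot: [3.14, -0.002, -3.092]
ft_force: [-0.5, -0.7, -2.4]
width: 0.0534
```

Request:
play_rows --plan '[{"delta_pos": [0,0.02,-0.01],"twist": 0},{"delta_pos": [0,0.035,0],"twist": 0},{"delta_pos": [0,0.04,0],"twist": 0},{"delta_pos": [0,0.035,0],"twist": 0},{"delta_pos": [-0.01,0.03,0],"twist": 0}]'

```text
time: 9.2
ee_pos: [0.5138, -0.0279, 0.2548]
eef_rot: [3.141, -0.001, -3.092]
ft_force: [0.8, -0.4, -1.3]
width: 0.0529
```

Request:
play_rows --plan '[{"delta_pos": [-0.015,0.018,0.005],"twist": 0},{"delta_pos": [-0.015,0.008,0.01],"twist": 0},{"delta_pos": [0,0,0.01],"twist": 0},{"delta_pos": [0,0,0],"twist": 0},{"delta_pos": [0,0,0],"twist": 0}]'

```text
time: 9.7
ee_pos: [0.5436, -0.0023, 0.2296]
eef_rot: [3.142, -0.001, -3.092]
ft_force: [0.6, 0.5, -1.9]
width: 0.0531
```

```bash
python3 - <<'E'
from h import *
for n in ['scene','wrist']: d=snap(n,n+'6')
o=observe();print(o['ee_pos'],o['eef_rot'],o['ft_force'],o['width'])
im=cv2.imread('pics/scene6.png')
cv2.imwrite('pics/z7.png',cv2.resize(im[150:350,230:430],None,fx=3,fy=3,interpolation=cv2.INTER_CUBIC))
E
```

```text
[ 0.54411473 -0.00234836  0.2300491 ] [-3.14157747e+00 -8.65046057e-05 -3.09223629e+00] [ 0.07924863  0.47260229 -2.49747016] 0.05357934245841907
```

View pics/z7.png

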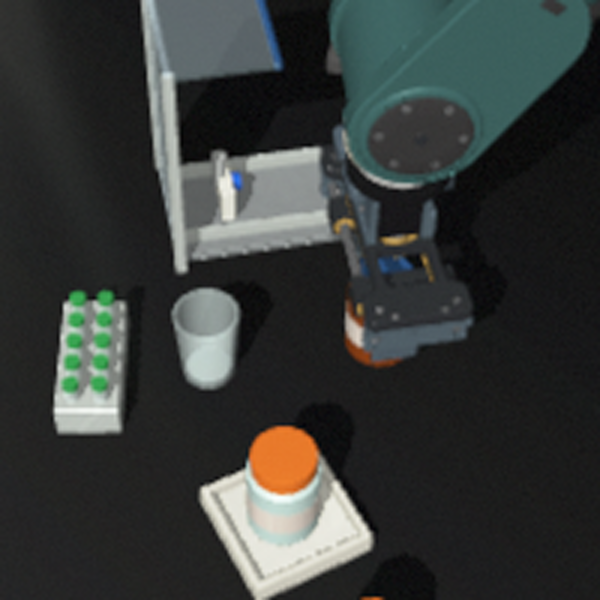

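Request:
play_rows --plan '[{"delta_pos": [0,0,0.008],"twist": 0},{"delta_pos": [0,0,0.008],"twist": 0},{"delta_pos": [0,0,0.004],"twist": 0},{"delta_pos": [0,0,0.0015],"twist": 0},{"delta_pos": [0,0,0],"twist": 0}]'

```text
time: 10.3
ee_pos: [0.5446, -0.0017, 0.2079]
eef_rot: [3.142, -0.001, -3.091]
ft_force: [0.6, -0.1, -1.9]
width: 0.0532
```

Request:
play_rows --plan '[{"delta_pos": [0,0,0.001],"twist": 0},{"delta_pos": [0,0,0.0005],"twist": 0},{"delta_pos": [0,0,0],"twist": 0},{"delta_pos": [0,0,0],"twist": 0},{"delta_pos": [0,0,0],"twist": 0}]'

```text
time: 10.8
ee_pos: [0.5447, -0.0017, 0.2068]
eef_rot: [-3.142, 0.0, -3.091]
ft_force: [0.9, -0.1, -2.7]
width: 0.0533
```

Request:
play_rows --plan '[{"delta_pos": [0,0,0.0005],"twist": 0},{"delta_pos": [0,0,0.0005],"twist": 0},{"delta_pos": [0,0,0],"twist": 0},{"delta_pos": [0,0,0],"twist": 0},{"delta_pos": [0,0,0],"twist": 0}]'

```text
time: 11.3
ee_pos: [0.5448, -0.0017, 0.2066]
eef_rot: [3.142, -0.0, -3.091]
ft_force: [-6.7, -0.5, 18.1]
width: 0.0533
```

```bash
python3 - <<'E'
from h import *
d=snap('scene','scene7')
o=observe();print(o['ee_pos'],o['eef_rot'],o['ft_force'],o['width'])
im=cv2.imread('pics/scene7.png')
cv2.imwrite('pics/z8.png',cv2.resize(im[200:300,300:400],None,fx=6,fy=6,interpolation=cv2.INTER_CUBIC))
E
```

```text
[ 0.54482244 -0.00172661  0.20657056] [-3.14159224e+00 -6.67062384e-05 -3.09140580e+00] [-6.80596804 -0.02765632 17.75713368] 0.052676458286036544
```

View pics/z8.png

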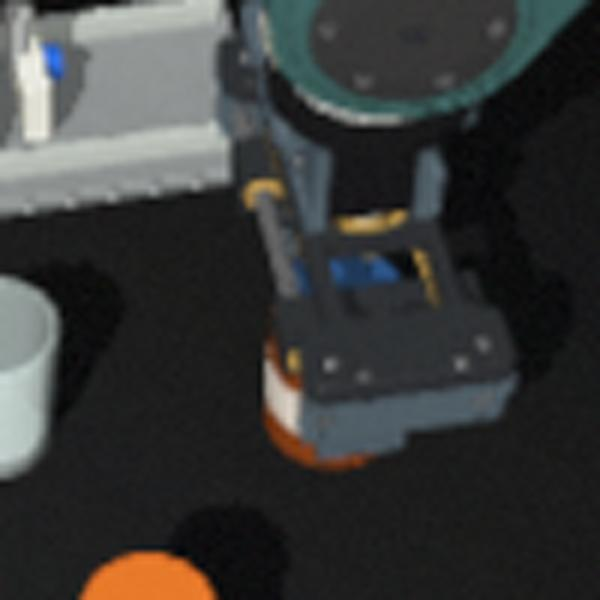

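Request:
play_rows --plan '[{"delta_pos": [0,0,-0.0005],"twist": 0},{"delta_pos": [0,0,0],"twist": 0},{"delta_pos": [0,0,0],"twist": 0},{"delta_pos": [0,0,0],"twist": 0},{"delta_pos": [0,0,0],"twist": 0}]'

```text
time: 11.85
ee_pos: [0.5448, -0.0017, 0.2066]
eef_rot: [-3.142, 0.0, -3.091]
ft_force: [-3.5, -0.6, 9.4]
width: 0.0529
```

Request:
play_rows --plan '[{"delta_pos": [0,0,0],"twist": 0},{"delta_pos": [0,0,0],"twist": 0},{"delta_pos": [0,0,0],"twist": 0},{"delta_pos": [0,0,0],"twist": 0},{"delta_pos": [0,0,-0.01],"twist": 0}]' --fingers 1

```text
time: 12.35
ee_pos: [0.5442, -0.0017, 0.2156]
eef_rot: [3.141, -0.002, -3.091]
ft_force: [-0.4, 0.1, -0.4]
width: 0.0896
```

Request:
play_rows --plan '[{"delta_pos": [0,0,-0.03],"twist": 0},{"delta_pos": [0,0,-0.04],"twist": 0},{"delta_pos": [0,0,-0.04],"twist": 0},{"delta_pos": [0,0,-0.03],"twist": 0},{"delta_pos": [0,0,0],"twist": 0}]'

```text
time: 12.85
ee_pos: [0.5457, -0.0017, 0.361]
eef_rot: [-3.141, 0.007, -3.091]
ft_force: [-0.1, 0.2, 0.2]
width: 0.0916
```

```bash
python3 - <<'E'
from h import *
d=snap('scene','scene8');d=snap('wrist','wrist8');d=snap('top','top8')
o=observe();print(o['ee_pos'],o['eef_rot'],o['ft_force'],o['width'])
im=cv2.imread('pics/scene8.png')
cv2.imwrite('pics/z8.png',cv2.resize(im[200:350,260:410],None,fx=4,fy=4,interpolation=cv2.INTER_CUBIC))
E
```

```text
[ 0.54431745 -0.00170952  0.35602753] [ 3.14159153e+00 -2.09488538e-04 -3.09139767e+00] [-0.18558439 -0.16884378 -0.14006073] 0.09097805936548167
```

View pics/z8.png

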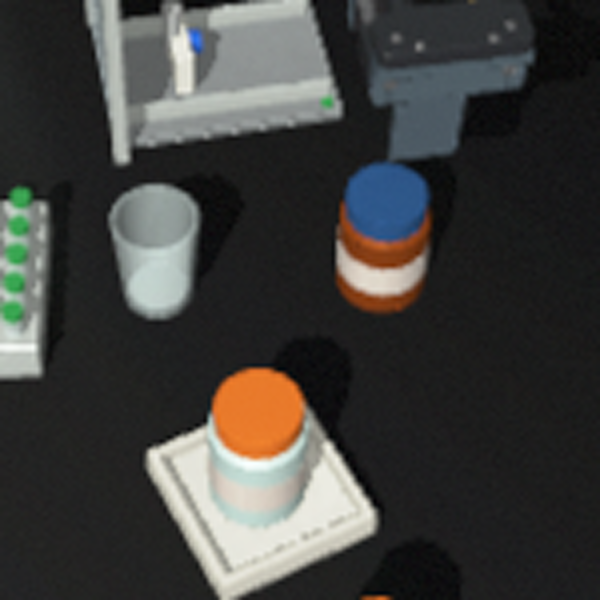

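View pics/wrist8.png

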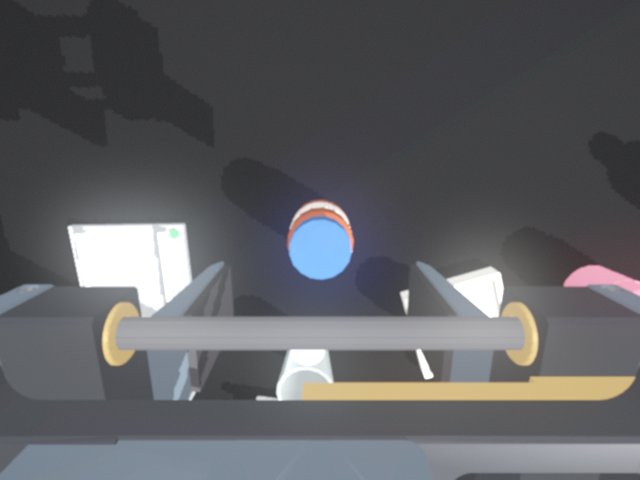

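View pics/top8.png

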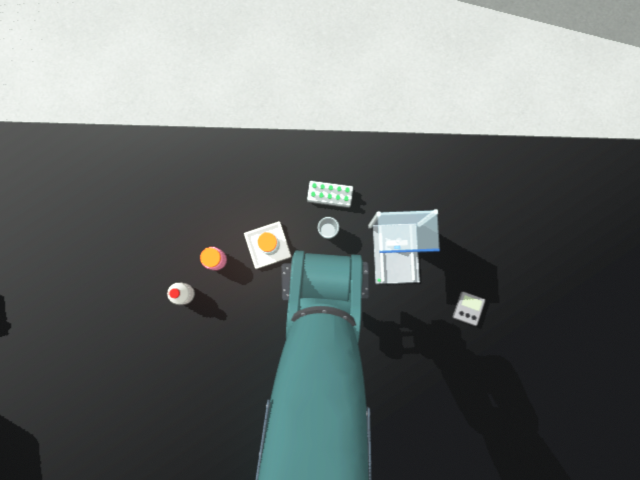

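```bash
python3 - <<'E'
from h import *
np.set_printoptions(precision=4,suppress=True)
w=load('wrist8');h=cv2.cvtColor(w['img'],cv2.COLOR_RGB2HSV)
m=cv2.inRange(h,(100,90,120),(120,255,255));m[:190]=0;m[300:]=0;m[:,:270]=0;m[:,370:]=0
ys,xs=np.nonzero(m);(c,r)=cv2.minEnclosingCircle(np.c_[xs,ys].astype(np.float32));print(c,r,ray(w,*c,.080))
t=load('top8');h=cv2.cvtColor(t['img'],cv2.COLOR_RGB2HSV)
m=cv2.inRange(h,(8,150,120),(22,255,255));m[:,:245]=0;m[:,295:]=0
ys,xs=np.nonzero(m);print('pale cap',xs.mean(),ys.mean(),(xs.max()-xs.min()+1),ray(t,xs.mean(),ys.mean(),.088))
m=cv2.inRange(h,(0,0,110),(180,60,255)); m2=np.zeros_like(m);m2[205:285,230:305]=m[205:285,230:305]
cs=max(cv2.findContours(m2,0,2)[0],key=cv2.contourArea);r=cv2.minAreaRect(cs);b=cv2.boxPoints(r);print(r)
B=np.array([ray(t,*p,.012)[:2] for p in b]);print('tray',B,B.mean(0),np.linalg.norm(B-np.roll(B,1,0),axis=1))
e=B-np.roll(B,1,0);print(np.arctan2(e[:,1],e[:,0]))
s=load('scene8');h=cv2.cvtColor(s['img'],cv2.COLOR_RGB2HSV)
m=cv2.inRange(h,(3,150,120),(22,255,255));m[:,:300]=0;m[:,345:]=0;m[:285]=0;m[320:]=0
ys,xs=np.nonzero(m);c,r=cv2.minEnclosingCircle(np.c_[xs,ys].astype(np.float32));print('scene pale',c,r,ray(s,*c,.088))
E
```

```text
(320.0323486328125, 249.20425415039062) 32.58523941040039 [ 0.5483 -0.0016  0.08  ]
pale cap 266.87258687258685 241.6911196911197 19 [0.6421 0.1404 0.088 ]
((267.0000305175781, 244.5), (38.8960075378418, 38.8960075378418), 71.56504821777344)
tray [[0.6722 0.2109]
 [0.7066 0.1177]
 [0.6129 0.0831]
 [0.5789 0.1757]] [0.6426 0.1469] [0.0997 0.0993 0.0999 0.0986]
[ 0.3604 -1.2172 -2.7877  1.9225]
scene pale (324.1764831542969, 302.3823547363281) 11.677163124084473 [0.6437 0.1416 0.088 ]
```

Request:
play_rows --plan '[{"delta_pos": [-0.01,0.02,0],"twist": 0},{"delta_pos": [-0.025,0.035,0],"twist": 0},{"delta_pos": [-0.03,0.04,0],"twist": 0},{"delta_pos": [-0.025,0.03,0],"twist": 0},{"delta_pos": [-0.013,0.012,0],"twist": 0}]'

```text
time: 13.5
ee_pos: [0.6416, 0.1428, 0.3545]
eef_rot: [-3.142, -0.002, -3.09]
ft_force: [-0.6, -0.2, 0.6]
width: 0.0912
```

Request:
play_rows --plan '[{"delta_pos": [0,0,0],"twist": 0},{"delta_pos": [0,0,0],"twist": 0},{"delta_pos": [0,0,0],"twist": 0},{"delta_pos": [0,0,0],"twist": 0},{"delta_pos": [0,0,0],"twist": 0}]'

```text
time: 14.0
ee_pos: [0.6404, 0.1397, 0.3563]
eef_rot: [-3.142, -0.0, -3.092]
ft_force: [0.1, -0.4, -0.3]
width: 0.0915
```

```bash
python3 - <<'E'
from h import *
np.set_printoptions(precision=4,suppress=True)
w=snap('wrist','wrist9');snap('top','top9')
o=observe();print(o['ee_pos'],o['eef_rot'])
h=cv2.cvtColor(w['img'],cv2.COLOR_RGB2HSV)
m=cv2.inRange(h,(5,110,150),(25,255,255));m[:190]=0;m[310:]=0;m[:,:270]=0;m[:,370:]=0
ys,xs=np.nonzero(m);(c,r)=cv2.minEnclosingCircle(np.c_[xs,ys].astype(np.float32));print(c,r,ray(w,*c,.088))
E
```

```text
[0.6405 0.1399 0.3564] [-3.1416  0.0001 -3.0919]
(320.7072448730469, 251.5880889892578) 32.75204849243164 [0.6412 0.1403 0.088 ]
```

View pics/wrist9.png

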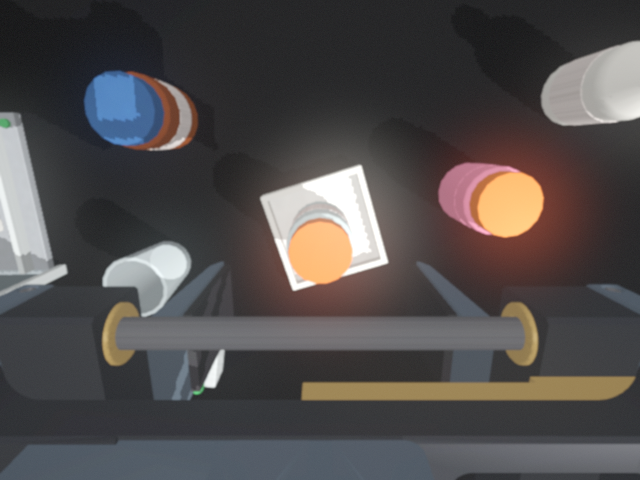

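```bash
python3 - <<'E'
from h import *
np.set_printoptions(precision=4,suppress=True)
w=load('wrist9')
B=np.array([ray(w,u,v,.018)[:2] for u,v in [(261,198),(361,165),(388,262),(293,291)]])
print(B,B.mean(0),np.linalg.norm(B-np.roll(B,1,0),axis=1)); e=B-np.roll(B,1,0);print(np.arctan2(e[:,1],e[:,0]))
E
```

```text
[[0.6145 0.0853]
 [0.581  0.1729]
 [0.6692 0.2056]
 [0.7031 0.1168]] [0.6419 0.1451] [0.0941 0.0938 0.094  0.0951]
[-2.7999  1.9361  0.3554 -1.2053]
```

Request:
play_rows --plan '[{"delta_pos": [0.004,0,0.02],"twist": 0},{"delta_pos": [0,0,0.035],"twist": 0},{"delta_pos": [0,0,0.04],"twist": 0},{"delta_pos": [0,0,0.03],"twist": 0},{"delta_pos": [0,0,0.017],"twist": 0}]'

```text
time: 14.6
ee_pos: [0.6359, 0.1398, 0.2119]
eef_rot: [-3.141, -0.002, -3.092]
ft_force: [-0.1, 0.3, 0.6]
width: 0.0913
```

Request:
play_rows --plan '[{"delta_pos": [0,0,0],"twist": 0},{"delta_pos": [0,0,0],"twist": 0},{"delta_pos": [0,0,0],"twist": 0},{"delta_pos": [0,0,0],"twist": 0},{"delta_pos": [0,0,0],"twist": 0}]' --fingers -0.2

```text
time: 15.1
ee_pos: [0.637, 0.1401, 0.2153]
eef_rot: [3.141, 0.001, -3.091]
ft_force: [0.3, -2.7, 2.4]
width: 0.054
```

Request:
play_rows --plan '[{"delta_pos": [0,0,0],"twist": 0},{"delta_pos": [0,0,0],"twist": 0},{"delta_pos": [0,0,0],"twist": 0},{"delta_pos": [0,0,0],"twist": 0},{"delta_pos": [0,0,0],"twist": 0}]'

```text
time: 15.6
ee_pos: [0.637, 0.1402, 0.2153]
eef_rot: [3.141, 0.001, -3.091]
ft_force: [-2.3, -0.6, 8.8]
width: 0.0533
```

Request:
play_rows --plan '[{"delta_pos": [0,0,-0.005],"twist": 0},{"delta_pos": [0,0,-0.015],"twist": 0},{"delta_pos": [0,0,-0.03],"twist": 0},{"delta_pos": [0,0,-0.035],"twist": 0},{"delta_pos": [0.005,-0.01,-0.035],"twist": 0}]'

```text
time: 16.1
ee_pos: [0.6322, 0.1304, 0.3365]
eef_rot: [3.141, 0.001, -3.091]
ft_force: [0.7, -0.3, -2.0]
width: 0.0536
```

Request:
play_rows --plan '[{"delta_pos": [0.014,-0.025,-0.01],"twist": 0},{"delta_pos": [0.016,-0.035,0],"twist": 0},{"delta_pos": [0.018,-0.04,0],"twist": 0},{"delta_pos": [0.018,-0.04,0],"twist": 0},{"delta_pos": [0.018,-0.04,0],"twist": 0}]'

```text
time: 16.6
ee_pos: [0.5564, -0.0555, 0.3454]
eef_rot: [-3.141, 0.001, -3.091]
ft_force: [0.9, -0.2, -2.8]
width: 0.0531
```

Request:
play_rows --plan '[{"delta_pos": [0.018,-0.04,0],"twist": 0},{"delta_pos": [0.018,-0.038,0],"twist": 0},{"delta_pos": [0.012,-0.03,0],"twist": 0},{"delta_pos": [0.005,-0.018,0],"twist": 0},{"delta_pos": [0.001,-0.006,0],"twist": 0}]'

```text
time: 17.1
ee_pos: [0.5094, -0.1902, 0.3453]
eef_rot: [-3.141, 0.001, -3.093]
ft_force: [0.0, 0.2, -1.9]
width: 0.0537
```

Request:
play_rows --plan '[{"delta_pos": [0,0,0.02],"twist": 0},{"delta_pos": [0,0,0.03],"twist": 0},{"delta_pos": [0,0,0.03],"twist": 0},{"delta_pos": [0,0,0.02],"twist": 0},{"delta_pos": [0,0,0.01],"twist": 0}]'

```text
time: 17.6
ee_pos: [0.5099, -0.1879, 0.2331]
eef_rot: [3.141, -0.002, -3.091]
ft_force: [-0.6, 0.0, -1.1]
width: 0.0533
```

```bash
python3 - <<'E'
from h import *
np.set_printoptions(precision=4,suppress=True)
snap('scene','scene10');snap('wrist','wrist10')
o=observe();print(o['ee_pos'],o['eef_rot'],o['ft_force'],o['width'])
im=cv2.imread('pics/scene10.png')
a=cv2.resize(im[130:280,250:400],None,fx=2.6,fy=2.6,interpolation=cv2.INTER_CUBIC)
im=cv2.imread('pics/wrist10.png')
b=cv2.resize(im[230:405,220:410],None,fx=2.1,fy=2.1*1.061,interpolation=cv2.INTER_CUBIC)[:390]
cv2.imwrite('pics/z10.png',np.hstack([a[:389],b[:389]]))
E
```

```text
[ 0.51   -0.1882  0.2337] [ 3.1409 -0.0013 -3.0909] [ 0.2711  0.47   -1.3174] 0.05373636497621481
```

View pics/z10.png

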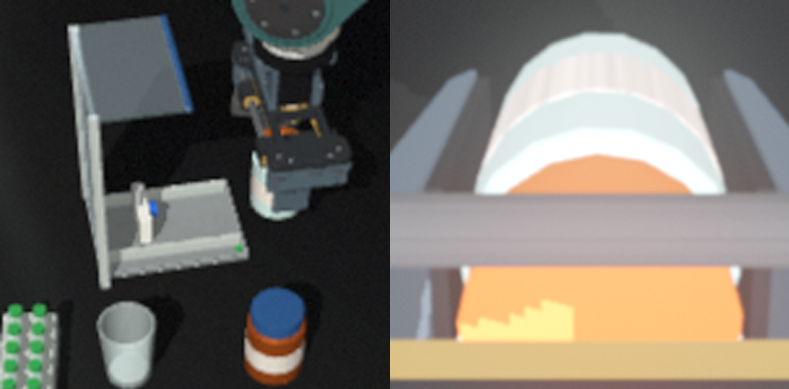

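Request:
play_rows --plan '[{"delta_pos": [-0.015,0,0.004],"twist": 0},{"delta_pos": [-0.02,-0.001,0.004],"twist": 0},{"delta_pos": [-0.015,0,0.003],"twist": 0},{"delta_pos": [-0.01,0,0.001],"twist": 0},{"delta_pos": [-0.004,0,0.001],"twist": 0}]'

```text
time: 18.2
ee_pos: [0.5752, -0.1863, 0.2216]
eef_rot: [-3.141, 0.001, -3.091]
ft_force: [-0.3, -0.3, -2.3]
width: 0.0535
```

Request:
play_rows --plan '[{"delta_pos": [0,0,0.002],"twist": 0},{"delta_pos": [0,0,0.001],"twist": 0},{"delta_pos": [0,0,0],"twist": 0},{"delta_pos": [0,0,0],"twist": 0},{"delta_pos": [0,0,0],"twist": 0}]'

```text
time: 18.7
ee_pos: [0.5738, -0.1865, 0.2183]
eef_rot: [-3.142, 0.0, -3.092]
ft_force: [0.4, 0.6, -2.5]
width: 0.0532
```

Request:
play_rows --plan '[{"delta_pos": [0,0,0.0015],"twist": 0},{"delta_pos": [0,0,0.0005],"twist": 0},{"delta_pos": [0,0,0.0005],"twist": 0},{"delta_pos": [0,0,0],"twist": 0},{"delta_pos": [0,0,0],"twist": 0}]'

```text
time: 19.2
ee_pos: [0.574, -0.1865, 0.2157]
eef_rot: [3.142, 0.0, -3.091]
ft_force: [0.3, 0.3, -2.6]
width: 0.0531
```

Request:
play_rows --plan '[{"delta_pos": [0,0,0.0005],"twist": 0},{"delta_pos": [0,0,0],"twist": 0},{"delta_pos": [0,0,0],"twist": 0},{"delta_pos": [0,0,0],"twist": 0},{"delta_pos": [0,0,0],"twist": 0}]'

```text
time: 19.7
ee_pos: [0.574, -0.1865, 0.2153]
eef_rot: [-3.142, 0.0, -3.091]
ft_force: [-0.3, 0.2, 0.9]
width: 0.0538
```

Request:
play_rows --plan '[{"delta_pos": [0,0,0],"twist": 0},{"delta_pos": [0,0,0],"twist": 0},{"delta_pos": [0,0,0],"twist": 0},{"delta_pos": [0,0,0],"twist": 0},{"delta_pos": [0.005,0,0],"twist": 0}]' --fingers 0.6

```text
time: 20.2
ee_pos: [0.5692, -0.1868, 0.2153]
eef_rot: [-3.141, 0.0, -3.091]
ft_force: [0.5, -0.7, 0.1]
width: 0.0728
```

Request:
play_rows --plan '[{"delta_pos": [0.012,0,0],"twist": 0},{"delta_pos": [0.018,0,0],"twist": 0},{"delta_pos": [0.018,0,0],"twist": 0},{"delta_pos": [0.013,0,0],"twist": 0},{"delta_pos": [0,0,0],"twist": 0}]'

```text
time: 20.7
ee_pos: [0.5063, -0.1897, 0.2151]
eef_rot: [3.141, -0.001, -3.092]
ft_force: [0.5, -0.1, -0.6]
width: 0.073
```

Request:
play_rows --plan '[{"delta_pos": [0,0,-0.002],"twist": 0},{"delta_pos": [0,0,0],"twist": 0},{"delta_pos": [0,0,0],"twist": 0},{"delta_pos": [0,0,0],"twist": 0},{"delta_pos": [0,0,0],"twist": 0}]' --fingers -0.76

```text
time: 21.2
ee_pos: [0.5083, -0.1897, 0.2172]
eef_rot: [-3.142, 0.0, -3.091]
ft_force: [-0.1, 0.6, 1.0]
width: 0.0361
```

```bash
python3 - <<'E'
from h import *
np.set_printoptions(precision=4,suppress=True)
snap('scene','scene11');w=snap('wrist','wrist11');snap('top','top11')
o=observe();print(o['ee_pos'],o['eef_rot'],o['ft_force'],o['width'])
im=cv2.imread('pics/scene11.png')
a=cv2.resize(im[130:280,250:400],None,fx=2.6,fy=2.6,interpolation=cv2.INTER_CUBIC)
im=cv2.imread('pics/wrist11.png')
b=cv2.resize(im[230:405,220:410],None,fx=2.1,fy=2.1*1.061,interpolation=cv2.INTER_CUBIC)[:390]
cv2.imwrite('pics/z11.png',np.hstack([a[:389],b[:389]]))
E
```

```text
[ 0.5081 -0.1898  0.2172] [ 3.1416 -0.     -3.0913] [-0.1358 -0.6507 -0.9534] 0.02379101529926652
```

View pics/z11.png

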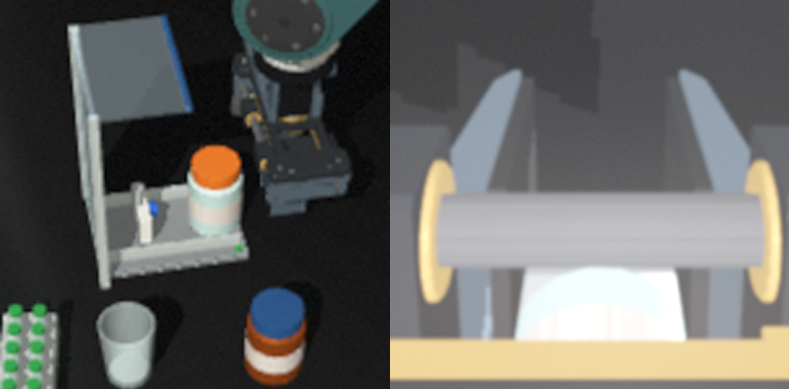

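Request:
play_rows --plan '[{"delta_pos": [0,0,0.005],"twist": 0},{"delta_pos": [0,0,0.005],"twist": 0},{"delta_pos": [-0.008,0,0],"twist": 0},{"delta_pos": [-0.01,0,0],"twist": 0},{"delta_pos": [-0.006,0,0],"twist": 0}]'

```text
time: 21.85
ee_pos: [0.5334, -0.1886, 0.2074]
eef_rot: [-3.141, 0.001, -3.091]
ft_force: [-0.7, -1.0, -1.0]
width: 0.0109
```

Request:
play_rows --plan '[{"delta_pos": [-0.003,0,0],"twist": 0},{"delta_pos": [-0.003,0,0],"twist": 0},{"delta_pos": [-0.003,0,0],"twist": 0},{"delta_pos": [-0.003,0,0],"twist": 0},{"delta_pos": [-0.003,0,0],"twist": 0}]'

```text
time: 22.35
ee_pos: [0.5471, -0.1878, 0.2072]
eef_rot: [3.142, -0.0, -3.091]
ft_force: [-1.4, 0.4, 0.3]
width: 0.0109
```

Request:
play_rows --plan '[{"delta_pos": [-0.003,0,0],"twist": 0},{"delta_pos": [-0.003,0,0],"twist": 0},{"delta_pos": [-0.003,0,0],"twist": 0},{"delta_pos": [-0.003,0,0],"twist": 0},{"delta_pos": [-0.002,0,0],"twist": 0}]'

```text
time: 22.85
ee_pos: [0.5613, -0.1871, 0.2072]
eef_rot: [-3.142, 0.0, -3.091]
ft_force: [-1.0, 0.3, 0.8]
width: 0.0109
```

```bash
python3 - <<'E'
from h import *
np.set_printoptions(precision=4,suppress=True)
snap('scene','scene12');w=snap('wrist','wrist12');snap('top','top12')
o=observe();print(o['ee_pos'],o['eef_rot'],o['ft_force'],o['width'])
im=cv2.imread('pics/scene12.png')
a=cv2.resize(im[120:240,260:380],None,fx=3.25,fy=3.25,interpolation=cv2.INTER_CUBIC)
im=cv2.imread('pics/wrist12.png')
b=cv2.resize(im[230:405,220:410],None,fx=2.1,fy=2.1*1.061,interpolation=cv2.INTER_CUBIC)[:390]
cv2.imwrite('pics/z12.png',np.hstack([a[:389],b[:389]]))
E
```

```text
[ 0.5612 -0.1871  0.2073] [-3.1414  0.0005 -3.0913] [-0.0856 -0.0312 -0.4378] 0.010764949617572557
```

View pics/z12.png

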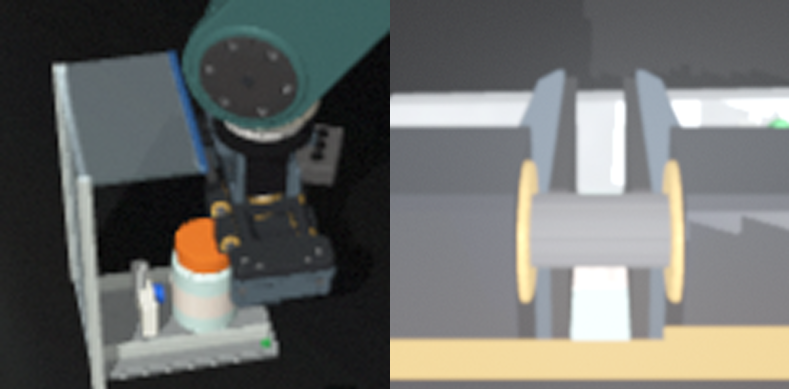

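Request:
play_rows --plan '[{"delta_pos": [-0.002,0,0],"twist": 0},{"delta_pos": [-0.002,0,0],"twist": 0},{"delta_pos": [-0.002,0,0],"twist": 0},{"delta_pos": [-0.001,0,0],"twist": 0},{"delta_pos": [-0.001,0,0],"twist": 0}]'

```text
time: 23.5
ee_pos: [0.5691, -0.1867, 0.2072]
eef_rot: [3.142, -0.0, -3.091]
ft_force: [-0.8, -0.3, -0.1]
width: 0.0111
```

Request:
play_rows --plan '[{"delta_pos": [-0.001,0,0],"twist": 0},{"delta_pos": [-0.001,0,0],"twist": 0},{"delta_pos": [-0.001,0,0],"twist": 0},{"delta_pos": [0,0,0],"twist": 0},{"delta_pos": [0,0,0],"twist": 0}]'

```text
time: 24.0
ee_pos: [0.5721, -0.1866, 0.2073]
eef_rot: [-3.142, 0.0, -3.091]
ft_force: [0.3, 0.5, -0.9]
width: 0.0108
```

```bash
python3 - <<'E'
from h import *
np.set_printoptions(precision=4,suppress=True)
snap('scene','scene13')
o=observe();print(o['ee_pos'],o['eef_rot'],o['ft_force'],o['width'])
im=cv2.imread('pics/scene13.png')
a=cv2.resize(im[140:240,270:370],None,fx=5.5,fy=5.5,interpolation=cv2.INTER_CUBIC)
cv2.imwrite('pics/z13.png',a)
E
```

```text
[ 0.572  -0.1866  0.2073] [-3.1415  0.0003 -3.0914] [ 0.4112 -0.0847 -0.3501] 0.010661069587311
```

View pics/z13.png

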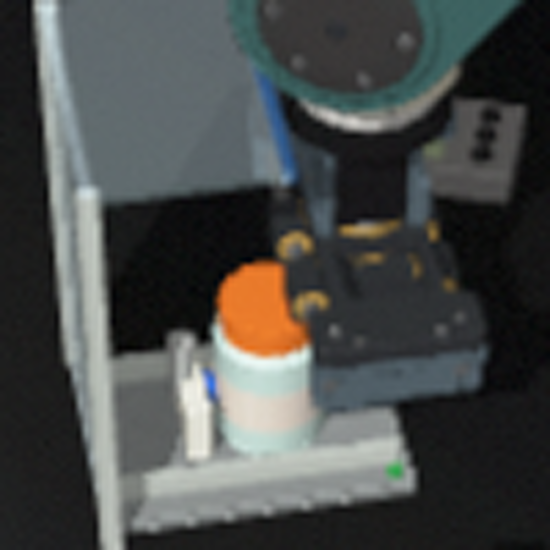

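Request:
play_rows --plan '[{"delta_pos": [-0.001,0,0],"twist": 0},{"delta_pos": [-0.001,0,0],"twist": 0},{"delta_pos": [-0.001,0,0],"twist": 0},{"delta_pos": [0,0,0],"twist": 0},{"delta_pos": [0,0,0],"twist": 0}]'

```text
time: 24.55
ee_pos: [0.5751, -0.1864, 0.2072]
eef_rot: [-3.141, 0.0, -3.091]
ft_force: [-0.9, -0.9, -0.4]
width: 0.0109
```

Request:
play_rows --plan '[{"delta_pos": [-0.001,0,0],"twist": 0},{"delta_pos": [-0.001,0,0],"twist": 0},{"delta_pos": [0,0,0],"twist": 0},{"delta_pos": [0,0,0],"twist": 0},{"delta_pos": [0,0,0],"twist": 0}]'

```text
time: 25.05
ee_pos: [0.577, -0.1863, 0.2072]
eef_rot: [-3.142, 0.0, -3.091]
ft_force: [-1.0, -0.2, -0.5]
width: 0.011
```

```bash
python3 - <<'E'
from h import *
np.set_printoptions(precision=4,suppress=True)
snap('scene','scene14')
o=observe();print(o['ee_pos'],o['eef_rot'],o['ft_force'],o['width'])
im=cv2.imread('pics/scene14.png')
a=cv2.resize(im[140:240,270:370],None,fx=5.5,fy=5.5,interpolation=cv2.INTER_CUBIC)
cv2.imwrite('pics/z14.png',a)
E
```

```text
[ 0.577  -0.1863  0.2073] [-3.1415  0.0002 -3.0914] [-0.0251  0.2935 -0.0344] 0.01116654214713128
```

View pics/z14.png

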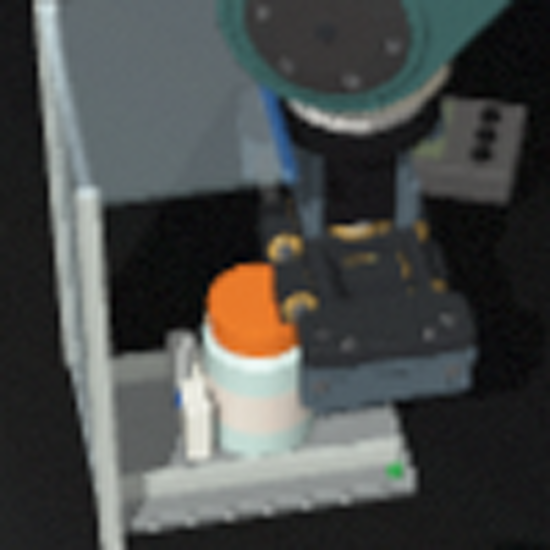

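Request:
play_rows --plan '[{"delta_pos": [-0.0005,0,0],"twist": 0},{"delta_pos": [-0.0005,0,0],"twist": 0},{"delta_pos": [0,0,0],"twist": 0},{"delta_pos": [0,0,0],"twist": 0},{"delta_pos": [0,0,0],"twist": 0}]'

```text
time: 25.6
ee_pos: [0.5777, -0.1863, 0.2072]
eef_rot: [3.141, -0.001, -3.091]
ft_force: [-5.6, -0.0, 2.2]
width: 0.0109
```

Request:
play_rows --plan '[{"delta_pos": [-0.0005,0,0],"twist": 0},{"delta_pos": [-0.0005,0,0],"twist": 0},{"delta_pos": [0,0,0],"twist": 0},{"delta_pos": [0,0,0],"twist": 0},{"delta_pos": [0,0,0],"twist": 0}]'

```text
time: 26.1
ee_pos: [0.5781, -0.1862, 0.2071]
eef_rot: [3.141, -0.003, -3.091]
ft_force: [-11.1, -1.7, 8.4]
width: 0.011
```

```bash
python3 - <<'E'
from h import *
np.set_printoptions(precision=4,suppress=True)
snap('scene','scene15');snap('top','top15')
o=observe();print(o['ee_pos'],o['eef_rot'],o['ft_force'],o['moment'])
im=cv2.imread('pics/scene15.png')
a=cv2.resize(im[140:240,270:370],None,fx=4,fy=4,interpolation=cv2.INTER_CUBIC)
im=cv2.imread('pics/top15.png')
b=cv2.resize(im[190:290,350:450],None,fx=4,fy=4,interpolation=cv2.INTER_CUBIC)
cv2.imwrite('pics/z15.png',np.hstack([a,b]))
E
```

```text
[ 0.5781 -0.1862  0.2071] [ 3.1409 -0.0027 -3.0913] [-11.0229  -1.5124   7.7508] [-0.2219  1.6649  0.008 ]
```

View pics/z15.png

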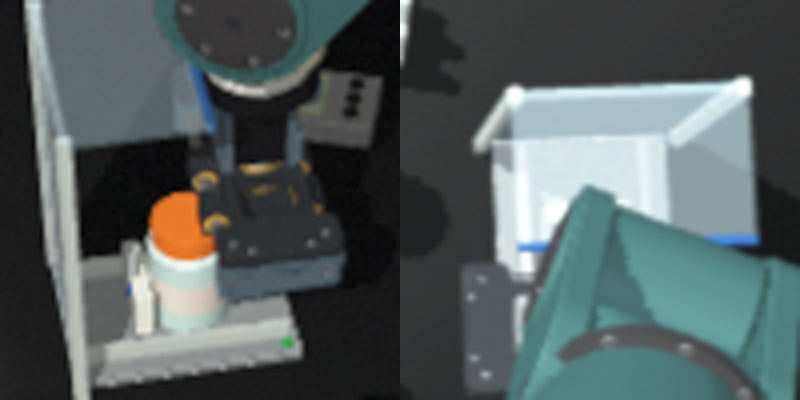

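Request:
play_rows --plan '[{"delta_pos": [0.0005,0,0],"twist": 0},{"delta_pos": [0.001,0,0],"twist": 0},{"delta_pos": [0.004,0,0],"twist": 0},{"delta_pos": [0.01,0,0],"twist": 0},{"delta_pos": [0.02,0,0],"twist": 0}]'

```text
time: 26.7
ee_pos: [0.5435, -0.1881, 0.2074]
eef_rot: [-3.141, 0.001, -3.091]
ft_force: [0.2, -0.9, 0.4]
width: 0.0113
```

Request:
play_rows --plan '[{"delta_pos": [0.03,0,0],"twist": 0},{"delta_pos": [0.03,0,0],"twist": 0},{"delta_pos": [0.01,0,-0.02],"twist": 0},{"delta_pos": [0,0,-0.03],"twist": 0},{"delta_pos": [0,0,-0.02],"twist": 0}]'

```text
time: 27.2
ee_pos: [0.4729, -0.1916, 0.2787]
eef_rot: [-3.141, 0.001, -3.092]
ft_force: [0.8, 0.3, 0.4]
width: 0.0107
```

```bash
python3 - <<'E'
from h import *
np.set_printoptions(precision=4,suppress=True)
s=snap('scene','scene16');t=snap('top','top16');w=snap('wrist','wrist16')
o=observe();print(o['ee_pos'],o['eef_rot'],o['ft_force'])
im=cv2.imread('pics/scene16.png')
a=cv2.resize(im[140:240,270:370],None,fx=4,fy=4,interpolation=cv2.INTER_CUBIC)
im=cv2.imread('pics/top16.png')
b=cv2.resize(im[190:290,350:450],None,fx=4,fy=4,interpolation=cv2.INTER_CUBIC)
cv2.imwrite('pics/z16.png',np.hstack([a,b]))
E
```

```text
[ 0.4734 -0.1916  0.2782] [-3.1404  0.0023 -3.0915] [0.0481 0.6298 0.392 ]
```

View pics/z16.png

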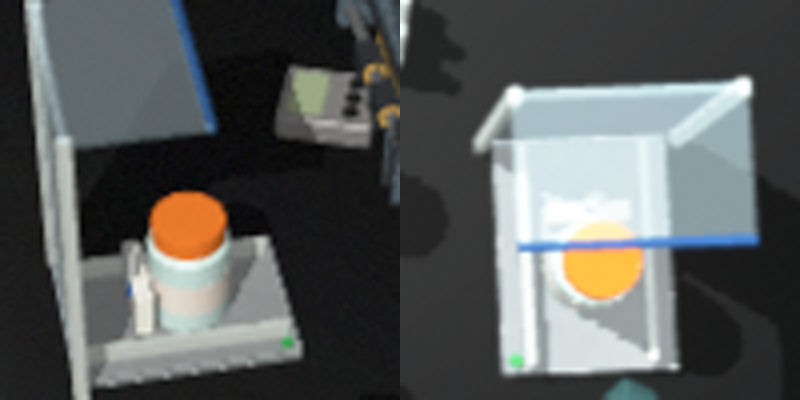

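View pics/wrist16.png

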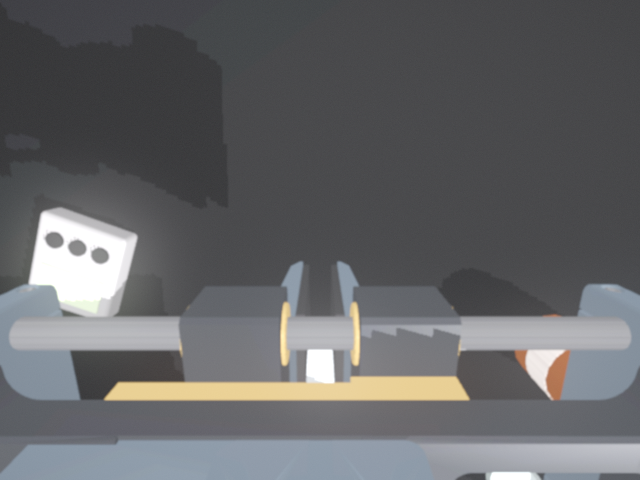

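Request:
play_rows --plan '[{"delta_pos": [0,0.015,-0.02],"twist": 0},{"delta_pos": [0,0.035,-0.02],"twist": 0},{"delta_pos": [-0.015,0.04,-0.01],"twist": 0},{"delta_pos": [-0.025,0.04,0],"twist": 0},{"delta_pos": [-0.025,0.035,0],"twist": 0}]' --fingers 1

```text
time: 27.85
ee_pos: [0.5301, -0.0216, 0.3265]
eef_rot: [3.142, -0.0, -3.091]
ft_force: [0.1, -1.2, -0.4]
width: 0.0481
```

Request:
play_rows --plan '[{"delta_pos": [-0.015,0.015,0],"twist": 0},{"delta_pos": [-0.005,0.006,0],"twist": 0},{"delta_pos": [0,0,0],"twist": 0},{"delta_pos": [0,0,0],"twist": 0},{"delta_pos": [0,0,0],"twist": 0}]'

```text
time: 28.35
ee_pos: [0.5485, -0.0024, 0.3269]
eef_rot: [3.142, -0.001, -3.092]
ft_force: [-0.6, 0.3, 0.3]
width: 0.0881
```

```bash
python3 - <<'E'
from h import *
np.set_printoptions(precision=4,suppress=True)
w=snap('wrist','wrist17')
o=observe();print(o['ee_pos'],o['eef_rot'],o['width'])
h=cv2.cvtColor(w['img'],cv2.COLOR_RGB2HSV)
m=cv2.inRange(h,(100,90,120),(120,255,255));m[:190]=0;m[300:]=0;m[:,:270]=0;m[:,370:]=0
ys,xs=np.nonzero(m);(c,r)=cv2.minEnclosingCircle(np.c_[xs,ys].astype(np.float32));print(c,r,ray(w,*c,.080))
t=load('top16')
print('pale in bay',ray(t,400.75,255.25,.088))
E
```

```text
[ 0.5486 -0.0024  0.3271] [ 3.1416 -0.0004 -3.0926] 0.09039662904773646
(321.2530517578125, 259.49072265625) 37.022701263427734 [ 0.5483 -0.0015  0.08  ]
pale in bay [ 0.6185 -0.1834  0.088 ]
```

View pics/wrist17.png

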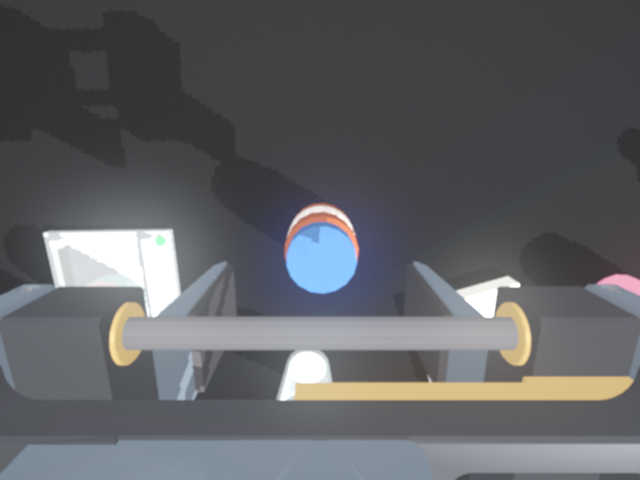

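Request:
play_rows --plan '[{"delta_pos": [0,0.001,0.02],"twist": 0},{"delta_pos": [0,0,0.03],"twist": 0},{"delta_pos": [0,0,0.03],"twist": 0},{"delta_pos": [0,0,0.022],"twist": 0},{"delta_pos": [0,0,0.01],"twist": 0}]'

```text
time: 28.9
ee_pos: [0.5482, -0.0011, 0.2135]
eef_rot: [3.141, -0.002, -3.092]
ft_force: [-0.5, 0.9, 0.2]
width: 0.0913
```

Request:
play_rows --plan '[{"delta_pos": [0,0,0],"twist": 0},{"delta_pos": [0,0,0],"twist": 0},{"delta_pos": [0,0,0],"twist": 0},{"delta_pos": [0,0,0],"twist": 0},{"delta_pos": [0,0,0],"twist": 0}]' --fingers -0.2

```text
time: 29.4
ee_pos: [0.5493, -0.0005, 0.2159]
eef_rot: [-3.141, 0.001, -3.091]
ft_force: [0.8, -2.8, 1.6]
width: 0.054
```

Request:
play_rows --plan '[{"delta_pos": [0,0,0],"twist": 0},{"delta_pos": [0,0,0],"twist": 0},{"delta_pos": [0,0,0],"twist": 0},{"delta_pos": [0,0,0],"twist": 0},{"delta_pos": [0,0,0],"twist": 0}]'

```text
time: 29.9
ee_pos: [0.5494, -0.0005, 0.2159]
eef_rot: [-3.141, 0.001, -3.091]
ft_force: [-2.7, -1.6, 7.8]
width: 0.0533
```

Request:
play_rows --plan '[{"delta_pos": [0,0,-0.005],"twist": 0},{"delta_pos": [0,0,-0.02],"twist": 0},{"delta_pos": [0,0,-0.03],"twist": 0},{"delta_pos": [-0.005,0.01,-0.02],"twist": 0},{"delta_pos": [-0.015,0.02,-0.005],"twist": 0}]'

```text
time: 30.4
ee_pos: [0.5676, 0.0301, 0.2977]
eef_rot: [-3.141, 0.002, -3.093]
ft_force: [0.4, -0.5, -3.5]
width: 0.0529
```

Request:
play_rows --plan '[{"delta_pos": [-0.02,0.028,0],"twist": 0},{"delta_pos": [-0.025,0.035,0],"twist": 0},{"delta_pos": [-0.02,0.028,0],"twist": 0},{"delta_pos": [-0.012,0.015,0],"twist": 0},{"delta_pos": [-0.004,0.005,0],"twist": 0}]'

```text
time: 30.9
ee_pos: [0.6435, 0.1466, 0.2952]
eef_rot: [3.142, 0.0, -3.09]
ft_force: [-0.3, -0.3, -2.1]
width: 0.053
```

Request:
play_rows --plan '[{"delta_pos": [0,0,0.015],"twist": 0},{"delta_pos": [0,0,0.02],"twist": 0},{"delta_pos": [0,0,0.015],"twist": 0},{"delta_pos": [0,0,0.008],"twist": 0},{"delta_pos": [0,0,0],"twist": 0}]'

```text
time: 31.4
ee_pos: [0.6422, 0.1447, 0.2357]
eef_rot: [-3.141, -0.002, -3.092]
ft_force: [0.1, -0.2, -2.4]
width: 0.0531
```

```bash
python3 - <<'E'
from h import *
np.set_printoptions(precision=4,suppress=True)
snap('scene','scene18')
o=observe();print(o['ee_pos'],o['eef_rot'],o['ft_force'],o['width'])
im=cv2.imread('pics/scene18.png')
cv2.imwrite('pics/z18.png',cv2.resize(im[230:380,240:390],None,fx=4,fy=4,interpolation=cv2.INTER_CUBIC))
E
```

```text
[0.6427 0.1449 0.2368] [-3.1414 -0.001  -3.0919] [ 0.0954  0.1695 -2.9437] 0.05327165662019747
```

View pics/z18.png

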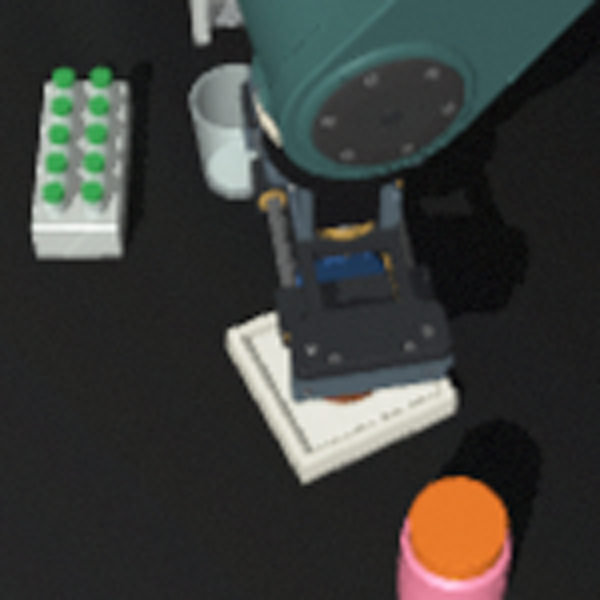

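Over the tray centre. Lowering about 13 mm, then feeling for the floor.

Request:
play_rows --plan '[{"delta_pos": [0,0,0.005],"twist": 0},{"delta_pos": [0,0,0.004],"twist": 0},{"delta_pos": [0,0,0.002],"twist": 0},{"delta_pos": [0,0,0.001],"twist": 0},{"delta_pos": [0,0,0],"twist": 0}]'

```text
time: 31.95
ee_pos: [0.6429, 0.1455, 0.2252]
eef_rot: [-3.142, -0.0, -3.091]
ft_force: [0.2, 0.1, -1.7]
width: 0.0532
```

Request:
play_rows --plan '[{"delta_pos": [0,0,0.0005],"twist": 0},{"delta_pos": [0,0,0],"twist": 0},{"delta_pos": [0,0,0],"twist": 0},{"delta_pos": [0,0,0],"twist": 0},{"delta_pos": [0,0,0],"twist": 0}]'

```text
time: 32.45
ee_pos: [0.6429, 0.1454, 0.2248]
eef_rot: [3.142, 0.0, -3.091]
ft_force: [0.2, 0.5, -2.3]
width: 0.0531
```

Request:
play_rows --plan '[{"delta_pos": [0,0,0.0005],"twist": 0},{"delta_pos": [0,0,0],"twist": 0},{"delta_pos": [0,0,0],"twist": 0},{"delta_pos": [0,0,0],"twist": 0},{"delta_pos": [0,0,0],"twist": 0}]'

```text
time: 32.95
ee_pos: [0.6429, 0.1454, 0.2242]
eef_rot: [3.142, 0.0, -3.091]
ft_force: [-0.3, 0.1, -2.7]
width: 0.053
```

Request:
play_rows --plan '[{"delta_pos": [0,0,0.0004],"twist": 0},{"delta_pos": [0,0,0],"twist": 0},{"delta_pos": [0,0,0],"twist": 0},{"delta_pos": [0,0,0],"twist": 0},{"delta_pos": [0,0,0],"twist": 0}]'

```text
time: 33.45
ee_pos: [0.6429, 0.1454, 0.2239]
eef_rot: [3.142, 0.0, -3.091]
ft_force: [-0.7, -0.3, 2.2]
width: 0.0529
```

Contact. Release, rise straight up and move off.

Request:
play_rows --plan '[{"delta_pos": [0,0,0],"twist": 0},{"delta_pos": [0,0,0],"twist": 0},{"delta_pos": [0,0,0],"twist": 0},{"delta_pos": [0,0,0],"twist": 0},{"delta_pos": [0,0,-0.005],"twist": 0}]' --fingers 1

```text
time: 33.95
ee_pos: [0.6427, 0.1453, 0.2284]
eef_rot: [-3.141, -0.001, -3.091]
ft_force: [0.3, -0.3, 1.1]
width: 0.0897
```

Request:
play_rows --plan '[{"delta_pos": [0,0,-0.02],"twist": 0},{"delta_pos": [0,0,-0.03],"twist": 0},{"delta_pos": [0,0,-0.03],"twist": 0},{"delta_pos": [0,0,-0.03],"twist": 0},{"delta_pos": [0.02,-0.01,-0.02],"twist": 0}]'

```text
time: 34.45
ee_pos: [0.6247, 0.135, 0.3617]
eef_rot: [3.141, 0.004, -3.091]
ft_force: [0.6, -0.4, 0.3]
width: 0.0914
```

Request:
play_rows --plan '[{"delta_pos": [0.04,-0.01,0],"twist": 0},{"delta_pos": [0.04,-0.01,0],"twist": 0},{"delta_pos": [0.03,-0.01,0],"twist": 0},{"delta_pos": [0.01,0,0],"twist": 0},{"delta_pos": [0,0,0],"twist": 0}]'

```text
time: 34.95
ee_pos: [0.5045, 0.0984, 0.3593]
eef_rot: [3.141, 0.001, -3.092]
ft_force: [0.2, 0.3, 0.2]
width: 0.0912
```

```bash
python3 - <<'E'
from h import *
np.set_printoptions(precision=4,suppress=True)
for n in ['scene','top','wrist']: snap(n,n+'19')
o=observe();print(o['ee_pos'],o['eef_rot'],o['ft_force'],o['width'])
im=cv2.imread('pics/scene19.png')
cv2.imwrite('pics/z19.png',cv2.resize(im[130:330,240:370],None,fx=3,fy=3,interpolation=cv2.INTER_CUBIC))
cv2.imwrite('pics/z19b.png',cv2.resize(im[180:240,280:350],None,fx=10,fy=10,interpolation=cv2.INTER_CUBIC)[:600])
t=load('top19');h=cv2.cvtColor(t['img'],cv2.COLOR_RGB2HSV)
im=cv2.imread('pics/top19.png');cv2.imwrite('pics/z19c.png',cv2.resize(im[170:300,230:450],None,fx=3.6,fy=3.6,interpolation=cv2.INTER_CUBIC))
E
```

```text
[0.5063 0.0987 0.3593] [ 3.1415  0.0012 -3.0913] [ 0.3487 -0.3362 -0.4684] 0.09123023010552093
```

View pics/z19.png

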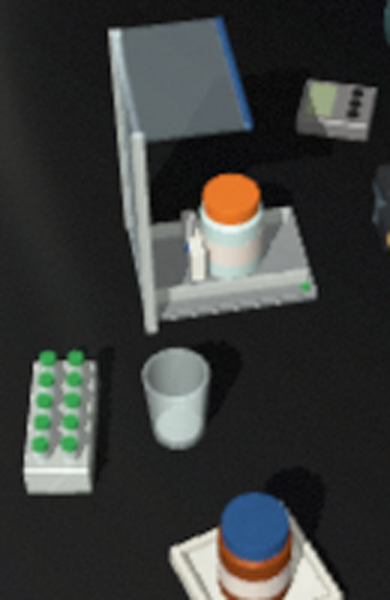

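View pics/z19b.png

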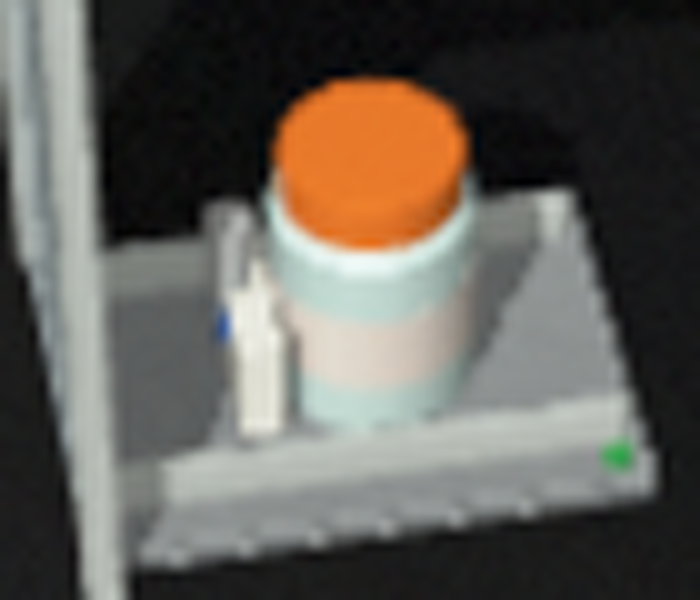

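View pics/z19c.png

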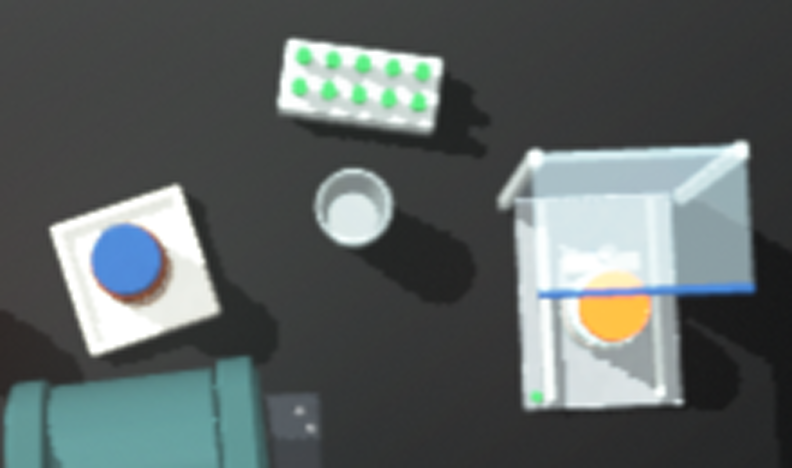

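```bash
python3 - <<'E'
from h import *
f=lambda k:cv2.cvtColor(load(k)['img'],cv2.COLOR_RGB2GRAY).astype(np.float32)
A=f('scene15')[195:235,300:318];P=f('scene13')[195:235,300:318]
for k in ['scene14','scene16','scene19']:
    B=f(k)[195:235,300:318]; print(k,'max diff vs pushed state',abs(A-B).max(),abs(A-B).mean(),cv2.phaseCorrelate(A,B))
print('ref 6mm earlier',abs(A-P).mean(),cv2.phaseCorrelate(A,P))
t=load('top19');h=cv2.cvtColor(t['img'],cv2.COLOR_RGB2HSV)
m=cv2.inRange(h,(100,120,90),(120,255,255));m[:,:245]=0;m[:,295:]=0
ys,xs=np.nonzero(m);c,r=cv2.minEnclosingCircle(np.c_[xs,ys].astype(np.float32));print('amber',c,r,ray(t,*c,.088))
for n in ['beaker']: 
    a=cv2.imread('pics/top0.png')[160:250,295:360].astype(int);b=cv2.imread('pics/top19.png')[160:250,295:360].astype(int);print(abs(a-b).mean(),abs(a-b).max())
E
```

```text
scene14 max diff vs pushed state 55.0 1.7416667 ((0.09773097125924757, -0.04327233688206533), 0.9903460651636123)
scene16 max diff vs pushed state 18.0 1.1902778 ((0.06003417014504464, 0.003978266840373834), 1.00092670702272)
scene19 max diff vs pushed state 18.0 1.5361111 ((0.04538988072417993, 0.0025474971219807685), 1.0000528772672017)
ref 6mm earlier 10.755555 ((0.31858878029489723, -0.11498894251716862), 0.8012396799193489)
amber (264.4234619140625, 241.6836700439453) 9.33425235748291 [0.64190396 0.14631015 0.088     ]
0.6695726495726496 16
```

```bash
python3 -c "
from h import *
print(sign_off())"
```

```text
the job is handed in; nothing more can be done
None
```

The jars are swapped, and I handed the job in at about 35 s of the 72 s allowed. The amber jar stands in the tray, and the pale jar stands in the bay against the stop.

**How it was done:** The moves could not tilt the tool, so I worked with it pointing straight down.
- **Amber jar out:** I gripped the front half of its glass, slid it out from under the guard, regripped it and set it on the free spot.
- **Pale jar in:** I set it at the front of the bay and pushed it back with the nearly closed fingers, keeping the gripper under the guard edge, until the force showed the hard end.
- **Amber jar to the tray:** I then picked it up from the free spot and lowered it into the tray.

**Last checks:**
- **Tray:** the amber cap is at (0.642, 0.146), against a measured tray centre of (0.642, 0.145).
- **Button:** the push met a hard end at about 11 N. The pale jar's axis is then about 8 to 10 mm before the bay's centre, which fits the button's full 8 mm travel from where I first saw it. The pictures show the button's blue only behind the block. The jar showed no clear shift after the fingers backed off.
- **Other things:** the beaker and rack look unchanged in the top view. I did not compare the bottle, timer and pink jar by numbers. I never felt the gripper touch the guard.

**Less certain:**
- I judged the button's full travel by force and pictures only, since its travel cannot be read directly.
- The hardest contact was about 18 N, pressing down while setting the amber jar on the bench. The jar showed no harm from it.

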